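# Switch off the UV sanitiser and lift the nail nipper out with tongs

## Robot

A 6-joint arm with a two-finger parallel gripper is mounted at the origin on the work surface. World frame = base frame: x ahead of the robot, y to its left, z up, the work surface at z = 0. Lengths are in m, angles in degrees, forces in N, time in s.
With the tool pointing down it reaches from about 0.4 to 0.825 m from the base axis. Payload 7 kg.
Tool frame: the origin (TCP) lies between the finger pads; the fingertips stand 19 mm ahead of it and the grasp point (between the pads) is the TCP (r.tip_extent is the distance from the TCP to the fingertips, in m); z points along the fingers, y is the direction in which the jaws open and shut (so a half turn about z gives the same grasp; the last joint's range is limited). The gripper opens to 88 mm and grips with 3 to 60 N. Pads are 19 mm wide; open, the fingers measure 130 mm over their backs; the gripper's body (78 mm by 193 mm) begins 47 mm behind the grasp point.
Start: joints at [87.382, 20.546, 0.682, 0, -70.136, -16.507], TCP at [0.221, 0.638, 0.216] pointing down, gripper open.
Joint ranges: [-176.03, 176.03], [-82.01, 121.73], [-58.28, 71.71], [-173.87, 95.51], [-174.79, -0.11], [-173.66, 173.66]. Speed limits (degrees/s): [136.94, 136.94, 172.46, 180, 180, 180].

## Interface

Orientations are given as [roll, pitch, yaw] about the fixed x, y, z axes, in that order (R = Rz(yaw) Ry(pitch) Rx(roll)).
In Python, from plant import r, capture, workorder, spotter gives the robot as it stands.
- The arm moves only by the tool step_arm, never from a script. Its argument "motion" is a list of rows, each a list of 5 numbers: the finger opening in m, from 0 to 0.0876, then the shift along the tool's x, y, z in m, then the turn about the tool's z in rad. In form: [[grip, dx, dy, dz, roll], ...]. A call has 1 to 5 rows; each row is the pose to reach, as a shift and turn from the pose commanded when the call began, along the tool's axes at that moment; what a row does not reach only later rows make up. A row lasts 1/8 s, in which the tool goes at most 62.5 mm and 10.7 degrees, less where a joint would pass 70% of its speed; a pose out of reach is approached as far as the arm can. A call with a gripper value outside its range is refused whole. The fingers move at their own pace and stop on an object; "newtons" is the grip in N (left out, the last holds). Time passes only in rows, so rows that repeat a pose let the fingers close. It gives the time, the measured TCP pose, the force and the opening at its end, in the units of the state.
- r.get_state(): the state, without advancing time (a new reading comes with each control period).
- capture(name): name is "scene" or "top" or "wrist"; returns a dict with "image" (384x512x3 uint8, red, green, blue), "z_map" (384x512 float32, m along the optical axis (not along the pixel's ray), 0 where there is no reading), "fx", "fy", "cx", "cy" (pixels), "D" ([k1, k2, p1, p2, k3] as OpenCV has them; the pictures are not rectified), "pose" (4x4, takes a point from camera to world coordinates). Camera axes: x right, y down, z forward; pixel columns grow to the right and rows downward; lengths in m; the calibration is good to about 2 mm. A picture is of the moment at which its call begins.
- workorder.close_job(): hands the job in, once; it reports no verdict.
Trained networks look in the newest picture that a camera, given by its name, has taken for a name from the list of things; names that differ only in an ending like _2 or _b are one class to them, and where a whole thing is asked for, a point or a joint stands for the part that bears it (a point fixed in the world has none). Each returns a list of dicts, best first, with "p" (0 to 1); they miss things now and then, are a little off and sometimes report something else, mostly with a low value. They report only what shows in the picture. A call takes as long as a camera call. They do not tell look-alikes from the thing itself.
- spotter.regions_of(camera, label): "mask" (384x512 bool, what is visible of it).
- spotter.tip_of(camera, label): "location" ([x, y, z] in m, in world coordinates, good to about 4 mm: a listed point, or the origin of a listed thing).
The state is a dict: "time_s": time; "joints": joint angles; "qd": joint speeds; "joint_torque": joint torques, N m; "tcp_pos": TCP position; "eef_rot": TCP orientation; "contact_force": force on the tool from outside, world axes, zero at the start; "moment": the same for the moment, N m; "gripper_width": finger opening in m.
Only numpy, scipy, OpenCV 4.12 (cv2) and the standard library are available. Lean on these libraries where they do the work, as an engineer would, in place of code of your own. Each camera call takes 0.05 s, during which the arm holds its last target.

## Task

The UV sanitiser has finished its cycle and its cover is already off: first flip its power toggle to off (over towards the front of the box), then take the tongs out of the organiser and use them, never the gripper's own fingers, to grip the nail nipper by its waist and lift it out of the chamber. Finish holding the nipper still in the tongs, about 10 cm above the top of the box, and do not let go. Leave the tweezers beside it and everything else where they are.

Things in the scene. Friction and masses are not known exactly. Their poses are not given: they have to be found in the camera images.
- sanitiser: white plastic UV sanitiser, open on top, fixed: 210 (x, front to back) x 310 (y) x 78 mm high. Origin: centre of its underside; own -x is its front (vent slots, towards the robot), own +y its left, where the chamber is. The right part (own y below -45 mm) is a flat control deck 78 mm high with the toggle at own x -20, y -100 mm; 50 mm of clear deck behind the toggle, then a fixed dial 13 mm high
- chamber_floor (a point): middle of the chamber floor, 40 mm above the counter. The chamber is a dark-floored well, 160 (box x) x 190 (box y) mm, 38 mm deep, with a 12 mm lamp tube along its front and its back wall, 19 to 31 mm above the floor
- toggle (a joint): metal bat-handle power switch on the deck, 36 mm long, 6 mm thick at the root, 11 mm near the tip. 0 = on (leans 24 degrees to the back, box +x), 0.84 = off (leans 24 degrees to the front, box -x). It swings about the box's y axis, pivot 3 mm above the deck, and snaps over centre (0.42) to either end; pushing it over takes about 2 N at the tip
- toggle_tip (a point): tip of the bat, on its axis; moves with it; about 36 mm above the deck at either end
- organiser: white plastic organiser, fixed, 94 (own x) x 64 (own y) x 50 mm high, three slots side by side along own x; the tongs stand in the middle slot (20 x 58 mm inside, floor 4 mm up); stubby things in the side slots reach 75 mm high. Origin: centre of its underside
- tongs: steel spring tongs, 124 mm long, 70 g, standing upright, tips down, in the organiser's middle slot (leaning a few degrees at most). Two flat arms, 13 to 16 mm wide (own x), hinge on a pin at the top and open along own y; this frame belongs to arm A, the own -y one. Origin: between the open tips, at their underside; own +z up; pin axis at own z 120 mm, top at 124 mm
- tongs_arm: arm B (own +y side) of the tongs, hinged on the pin. Origin: on the pin axis; parallel to tongs when fully open, turns about own x as they close. The spring pushes back with about 3.5 N at the sleeves when open, 7 N when shut. Pinched to 39 mm between the fingers the tongs can be carried open (tips about 34 mm apart); on the nipper's waist the sleeves measure about 33 mm
- tongs_grip_a (a point): outer face of the black rubber sleeve on arm A, 40 mm from the pin along the arm, where one finger presses. The sleeves are 16 mm wide and cover both arms from 22 to 58 mm from the pin; over both they measure 43 mm open (40 at the top, 46 at the bottom edge), 28 mm shut
- tongs_grip_b (a point): the same on arm B. Grip the tongs at the midpoint of the two, fingers closing along the line between them. Each 1 mm closed here closes the tips by 3 mm
- tongs_tip_a (a point): lower end of the inner face of arm A's tip, a flat steel pad 16 mm wide, 4 mm thick, 18 mm high. Open, the tips are 46 mm apart and end 83 mm below the grip points; they sink by 2 mm as the tongs shut
- tongs_tip_b (a point): the same on arm B; the item is taken midway between the two tips
- nipper: steel nail nipper lying flat on the chamber floor, 107 mm long along own x (short jaws to +x 35 mm, two curved handles to -x 72 mm, 39 mm wide over the handles), about 70 g. Waist: a block with parallel sides around the origin, 15 mm wide (own y), 10 mm high, 30 mm long. Origin: underside of the waist's middle; centre of mass about 10 mm behind it (-x)
- nipper_waist (a point): middle of the waist, 5 mm above its underside: hold it here, one tong tip on each side (own +y and -y), tips a few mm off the floor
- tweezers: steel tweezers 93 mm long (own x), 14 mm wide, 8 mm high, lying in the other half of the chamber, about 84 mm beside the nipper: leave alone. Which of the two lies left varies
- frosted_jar: closed frosted glass jar, 66 mm wide, 68 mm high, on the drawer unit: leave alone
- toothbrush: blue plastic toothbrush, 180 mm long, lying on the drawer unit: leave alone
- clippers: steel nail clippers, 58 x 12 x 14 mm, lying on the left: leave alone
- lotion: closed lotion bottle, 54 mm wide, 150 mm high, back left: leave alone
- tumbler: white ceramic tumbler, 72 mm wide, 95 mm high, at the back: leave alone
Not all that is in view belongs to the job. Leave any purple look-alike of the organiser alone.

How it is judged:
By the outcome, as a careful person would: the job done as asked, in the order asked, and still so for the second after the job is handed in, while the arm keeps its last pose, push and grip.
It also fails if it takes over 54 s, if anything falls off the work surface, if the arm or the gripper's body presses on something with over 40 N, if the wrist force passes 120 N, or if a joint passes its speed limit or range.

## Working session

There is one attempt and no reset: what is moved stays moved. The work goes in short steps, Python scripts to look and compute and a tool call to move; the robot and the scene stay as the last step left them, time stands still between calls to the robot, and variables do not carry over. Pictures are saved under pics/ and viewed, and the job is handed in when it is done.

Besides the shell and the picture viewer there is one more tool, called after "Emit:" as name([rows], argument=value, ...), one row to a line, values as JSON. step_arm: Moves the arm, as the interface text tells. Its arguments: {"type":"object","properties":{"motion":{"type":"array","items":{"type":"array","items":{"type":"number"}}},"newtons":{"type":"number"}},"required":["motion"]}

```bash
ls; mkdir -p pics; cat > h.py <<'E'
import numpy as np, cv2
from plant import r, capture, workorder, spotter
def save(c,n): cv2.imwrite('pics/'+n+'.png', cv2.cvtColor(c['image'],cv2.COLOR_RGB2BGR))
def cloud(c):
    h,w=c['z_map'].shape
    uv=np.stack(np.meshgrid(np.arange(w),np.arange(h)),-1).reshape(-1,1,2).astype(np.float64)
    K=np.array([[c['fx'],0,c['cx']],[0,c['fy'],c['cy']],[0,0,1]])
    n=cv2.undistortPoints(uv,K,np.array(c['D'])).reshape(h,w,2)
    z=c['z_map'].astype(float)
    P=np.dstack([n*z[...,None],z])
    T=np.array(c['pose'])
    W=P@T[:3,:3].T+T[:3,3]; W[z==0]=np.nan
    return W
def proj(c,p):
    T=np.linalg.inv(np.array(c['pose'])); K=np.array([[c['fx'],0,c['cx']],[0,c['fy'],c['cy']],[0,0,1]])
    return cv2.projectPoints(np.array(p,float).reshape(-1,3),cv2.Rodrigues(T[:3,:3])[0],T[:3,3],K,np.array(c['D']))[0].reshape(-1,2)
E
python3 - <<'E'
from h import *
print(r.get_state())
for n in ['scene','top','wrist']:
    c=capture(n); save(c,n+'0'); print(n,np.array(c['pose']).round(3).tolist(),c['fx'])
    for l in ['sanitiser','chamber_floor','toggle','toggle_tip','organiser','tongs','tongs_grip_a','tongs_grip_b','tongs_tip_a','nipper','nipper_waist','tweezers']:
        try: print(' ',l,[(np.round(d['location'],3).tolist(),round(d['p'],2),proj(c,d['location']).round()[0].tolist()) for d in spotter.tip_of(n,l)][:4])
        except Exception as e: print(l,e)
E
```

```text
pics
{'time_s': 0.0, 'joints': array([ 8.73829634e+01,  2.05918468e+01,  6.34777766e-01, -1.86582492e-02,
       -7.01342620e+01, -1.65076877e+01]), 'qd': array([-0.02651308, -0.08145079, -0.04703583, -0.05209315, -0.01865971,
       -0.02220557]), 'joint_torque': array([ 6.23291089e-05, -5.82719707e+01,  2.93037558e+01,  6.99671522e+00,
        6.81251142e-03, -1.67617941e-04]), 'tcp_pos': array([0.22100975, 0.63728068, 0.21513026]), 'eef_rot': array([ 1.79907449e+02, -9.13650794e-03, -1.91310713e+01]), 'contact_force': array([-0.73832818,  0.20155946, -0.45797621]), 'moment': array([ 0.06969217, -0.02749623, -0.00395116]), 'gripper_width': 0.08757600845774388}
scene [[0.809, 0.317, -0.495, 1.13], [0.588, -0.405, 0.701, -0.83], [0.022, -0.858, -0.514, 0.747], [0.0, 0.0, 0.0, 1.0]] 385.5751654179203
  sanitiser [([0.563, -0.06, -0.002], 0.57, [251.0, 236.0])]
  chamber_floor [([0.553, -0.012, 0.043], 0.88, [257.0, 216.0])]
toggle it knows: chamber_floor, clippers, frosted_jar, lotion, nipper, nipper_waist, organiser, sanitiser, toggle_tip, tongs, tongs_arm, tongs_grip, tongs_tip, too
[... 2166 characters left out ...]
([0.597, -0.452, 0.149], 0.62, [404.0, 177.0]), ([0.571, 0.026, 0.045], 0.5, [247.0, 189.0])]
  tweezers [([0.573, -0.054, 0.038], 0.55, [272.0, 189.0])]
wrist [[-0.327, -0.908, -0.263, 0.292], [-0.945, 0.315, 0.09, 0.613], [0.001, 0.278, -0.961, 0.385], [0.0, 0.0, 0.0, 1.0]] 274.8976156893968
  sanitiser []
  chamber_floor []
toggle it knows: chamber_floor, clippers, frosted_jar, lotion, nipper, nipper_waist, organiser, sanitiser, toggle_tip, tongs, tongs_arm, tongs_grip, tongs_tip, toothbrush, tumbler, tweezers
  toggle_tip []
  organiser [([0.347, 0.406, -0.003], 0.8, [399.0, 9.0])]
  tongs []
  tongs_grip_a []
  tongs_grip_b []
  tongs_tip_a []
  nipper []
  nipper_waist []
  tweezers []
```

View pics/scene0.png

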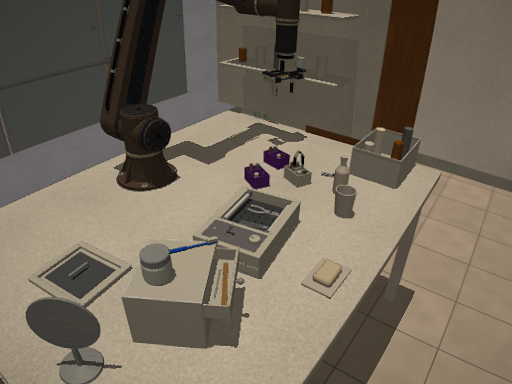

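View pics/top0.png

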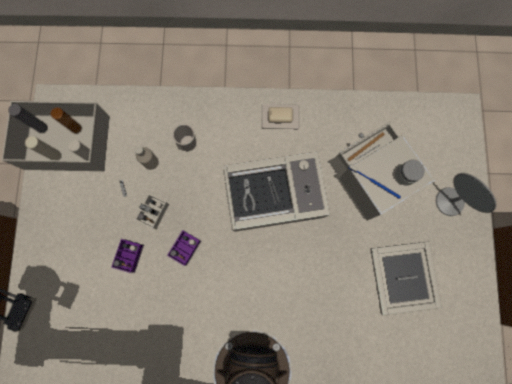

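```bash
python3 - <<'E'
import cv2
a=cv2.imread('pics/top0.png'); 
cv2.imwrite('pics/topA.png',cv2.resize(a[130:260,190:340],None,fx=5,fy=4.6,interpolation=cv2.INTER_CUBIC))
cv2.imwrite('pics/topB.png',cv2.resize(a[160:280,90:230],None,fx=5,fy=5,interpolation=cv2.INTER_CUBIC))
E
```

```text
(no output)
```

View pics/topA.png

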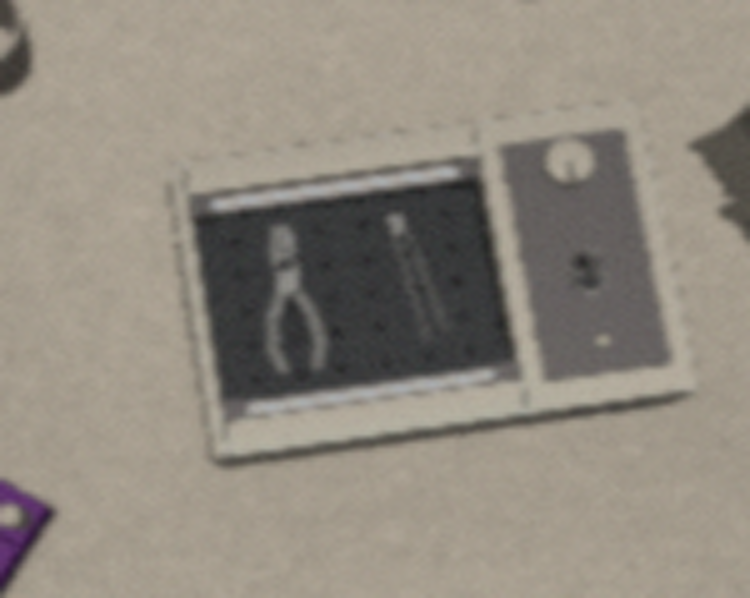

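View pics/topB.png

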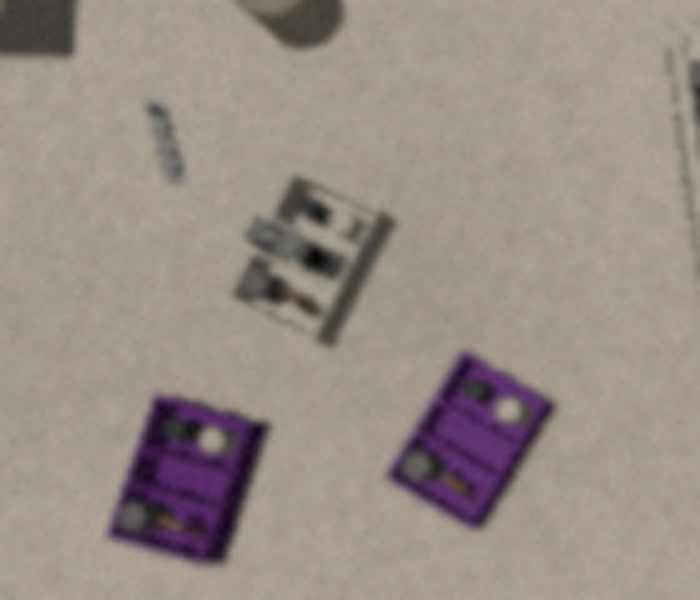

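The white organiser at top (154,211) is the one with the tongs. The purple ones at (128,256) and (185,248) hold no tongs and are look-alikes. The nipper is at (247,190), the tweezers at (273,190) and the toggle at (309,186). I'll refine these from depth.

```bash
python3 - <<'E'
from h import *
def rect(P):
    (c,s,a)=cv2.minAreaRect((P[:,:2]*1000).astype(np.float32)); return np.round(c,1),np.round(s,1),round(a,1)
for n in ['top','scene']:
    c=capture(n); W=cloud(c); print(n)
    m=spotter.regions_of(n,'sanitiser')[0]['mask']; P=W[m]; 
    Q=P[(P[:,2]>0.07)&(P[:,2]<.085)]; print('box',rect(Q),len(Q), np.nanmedian(Q[:,2]))
    for d in spotter.regions_of(n,'toggle_tip')[:2]:
        P=W[d['mask']]; print('toggle',d['p'],len(P),np.nanmean(P,0).round(3),np.nanmin(P,0).round(3),np.nanmax(P,0).round(3))
    # deck-above points
    D=W.reshape(-1,3); q=D[(np.hypot(D[:,0]-.56,D[:,1]+.163)<.06)&(D[:,2]>.088)]; print('above deck',q.round(3).tolist()[:25])
    for l in ['nipper','tweezers','tongs']:
        ds=spotter.regions_of(n,l)
        if ds:
            P=W[ds[0]['mask']]; print(l,ds[0]['p'],len(P),rect(P[~np.isnan(P[:,0])]),np.nanmedian(P[:,2]).round(3),np.nanmean(P,0).round(3))
    for d in spotter.regions_of(n,'organiser'):
        P=W[d['mask']];P=P[~np.isnan(P[:,0])];Q=P[(P[:,2]>0.044)&(P[:,2]<.056)]; print('org',d['p'],rect(Q),len(Q),P.mean(0).round(3))
    q=D[(np.hypot(D[:,0]-.49,D[:,1]-.338)<.06)&(D[:,2]>.085)]; print('tongs above', len(q), q.round(3).tolist()[:30])
    q=D[(D[:,0]<.75)&(D[:,1]<-.18)&(D[:,1]>-.4)&(D[:,2]>.1)]; print('tall near deck', len(q), np.nanmin(q,0),np.nanmax(q,0))
E
```

```text
top
box (array([563.5, -65.3]), array([211.5, 307.6]), 10.4) 3401 0.07782586641147327
above deck [[0.579, -0.167, 0.11], [0.575, -0.163, 0.116], [0.576, -0.167, 0.111], [0.577, -0.17, 0.109], [0.573, -0.161, 0.11], [0.572, -0.163, 0.114], [0.571, -0.166, 0.12], [0.572, -0.169, 0.117], [0.571, -0.162, 0.103], [0.571, -0.164, 0.106], [0.57, -0.167, 0.109], [0.57, -0.17, 0.108], [0.568, -0.165, 0.104], [0.568, -0.168, 0.105], [0.565, -0.165, 0.1], [0.566, -0.168, 0.1], [0.563, -0.166, 0.095], [0.563, -0.169, 0.097], [0.561, -0.166, 0.09], [0.562, -0.17, 0.088]]
nipper 0.62 118 (array([552.5,  20.2]), array([98.7, 30.1]), 4.1) 0.049 [0.558 0.025 0.048]
tongs 0.45 104 (array([492.9, 338.7]), array([55. , 17.4]), 67.3) 0.107 [0.487 0.329 0.096]
org 0.68 (array([345.3, 406.4]), array([66.9, 94.6]), 75.6) 191 [0.345 0.407 0.027]
org 0.59 (array([491.1, 336.9]), array([65.6, 94.1]), 66.6) 185 [0.492 0.333 0.029]
tongs above 77 [[0.501, 0.349, 0.114], [0.501, 0.345, 0.117], [0.501, 0.342, 0.118], [0.499, 0.335, 0.13], [0.5, 0.356, 0.102], [0.498, 0.348, 0.117], [0.497, 0.345, 0.119], [0.497, 0
[... 1816 characters left out ...]
0.337, 0.124], [0.497, 0.335, 0.126], [0.486, 0.333, 0.119], [0.49, 0.333, 0.12], [0.495, 0.332, 0.122], [0.499, 0.333, 0.123], [0.485, 0.328, 0.116], [0.489, 0.329, 0.117], [0.491, 0.332, 0.117], [0.496, 0.33, 0.119], [0.498, 0.336, 0.117], [0.499, 0.341, 0.116], [0.481, 0.327, 0.112], [0.488, 0.323, 0.115], [0.49, 0.327, 0.114], [0.493, 0.329, 0.114], [0.493, 0.352, 0.106], [0.502, 0.345, 0.111], [0.48, 0.322, 0.109], [0.483, 0.325, 0.108], [0.491, 0.319, 0.113], [0.493, 0.322, 0.113], [0.493, 0.353, 0.101], [0.5, 0.349, 0.105], [0.505, 0.347, 0.107], [0.482, 0.319, 0.106], [0.486, 0.32, 0.107]]
tall near deck 4808 [-0.63049922 -0.39996995  0.10000143] [ 0.74979411 -0.18008016  0.66538228]
```

```bash
cat > go.py <<'E'
# usage: go.py x y z yaw -> tool-frame shift/turn from present pose
import sys
from h import *
from scipy.spatial.transform import Rotation as R
s=r.get_state(); p=s['tcp_pos']; M=R.from_euler('xyz',s['eef_rot'],degrees=True).as_matrix()
x,y,z,yaw=map(float,sys.argv[1:5])
d=M.T@(np.array([x,y,z])-p); t=(s['eef_rot'][2]-yaw+180)%360-180
print('t',s['time_s'],'pos',p.round(4),'rot',s['eef_rot'].round(2),'F',s['contact_force'].round(1),'w',round(s['gripper_width'],4))
print('delta',d.round(4),'turn rad',round(np.radians(t),3),'rows',max(np.linalg.norm(d)/.0625,abs(t)/10.7))
E
python3 go.py 0.61 -0.159 0.18 -79.8
```

```text
t 2.5 pos [0.2211 0.6377 0.216 ] rot [180.    -0.   -19.12] F [-0.2  0.2 -0.7] w 0.0875
delta [0.6284 0.6254 0.0361] turn rad 1.059 rows 14.196469612772647
```

Emit:
step_arm([
  [0.0,0.629,0.626,0.0,1.06],
  [0.0,0.629,0.626,0.0,1.06],
  [0.0,0.629,0.626,0.0,1.06],
  [0.0,0.629,0.626,0.0,1.06],
  [0.0,0.629,0.626,0.0,1.06],
], newtons=20)

```text
time_s: 3.12
tcp_pos: [0.3588, 0.3551, 0.2164]
eef_rot: [-180.0, 0.0, -73.2]
contact_force: [1.6, -0.2, 1.4]
gripper_width: 0.043
```

```bash
python3 go.py 0.61 -0.159 0.18 -79.8
```

```text
t 3.125 pos [0.3588 0.3551 0.2164] rot [-1.7996e+02  3.0000e-02 -7.3170e+01] F [ 1.6 -0.2  1.4] w 0.043
delta [ 0.5648 -0.0915  0.0362] turn rad 0.116 rows 9.173410130026005
```

Emit:
step_arm([
  [0.0,0.565,-0.092,0.0,0.116],
  [0.0,0.565,-0.092,0.0,0.116],
  [0.0,0.565,-0.092,0.0,0.116],
  [0.0,0.565,-0.092,0.0,0.116],
  [0.0,0.565,-0.092,0.0,0.116],
])

```text
time_s: 3.75
tcp_pos: [0.4979, 0.0751, 0.2166]
eef_rot: [-179.9, 0.0, -79.5]
contact_force: [0.5, 1.6, 0.2]
gripper_width: 0.0008
```

```bash
python3 go.py 0.61 -0.159 0.18 -79.8
```

```text
t 3.75 pos [0.4979 0.0751 0.2166] rot [-1.7993e+02  2.0000e-02 -7.9460e+01] F [0.5 1.6 0.2] w 0.0008
delta [ 0.2507 -0.0673  0.0366] turn rad 0.006 rows 4.194512662840233
```

Emit:
step_arm([
  [0.0,0.251,-0.067,0.03,0.006],
  [0.0,0.251,-0.067,0.03,0.006],
  [0.0,0.251,-0.067,0.03,0.006],
  [0.0,0.251,-0.067,0.03,0.006],
  [0.0,0.251,-0.067,0.03,0.006],
])

```text
time_s: 4.38
tcp_pos: [0.6093, -0.161, 0.1846]
eef_rot: [179.9, -0.0, -80.0]
contact_force: [-0.9, -0.2, -0.1]
gripper_width: 0.0005
```

```bash
python3 - <<'E'
from h import *
c=capture('wrist'); save(c,'wr1'); W=cloud(c)
print([(np.round(d['location'],3),d['p']) for d in spotter.tip_of('wrist','toggle_tip')], proj(c,[[.574,-.166,.112],[.561,-.168,.081],r.get_state()['tcp_pos']]))
D=W.reshape(-1,3); q=D[(np.hypot(D[:,0]-.57,D[:,1]+.167)<.03)&(D[:,2]>.088)&(D[:,2]<.125)]; print(len(q),q.mean(0),q.min(0),q.max(0)); h=q[q[:,2]>.108]; print(h.mean(0))
E
python3 go.py 0.61 -0.159 0.115 -79.8
```

```text
[(array([ 0.575, -0.161,  0.114]), 0.6)] [[293.37830564 197.39394435]
 [302.06807271 188.51400801]
 [254.91801823 232.14708555]]
165 [ 0.57065463 -0.16618702  0.10780907] [ 0.56029658 -0.1697468   0.08800767] [ 0.57784985 -0.15952176  0.11570973]
[ 0.57298828 -0.16517542  0.11233889]
t 4.475 pos [ 0.6088 -0.1589  0.1852] rot [ 1.7992e+02  1.0000e-02 -7.9970e+01] F [ 0.4  0.3 -0.6] w 0.0001
delta [ 0.0003 -0.0013  0.0702] turn rad -0.003 rows 1.1226974479911718
```

View pics/wr1.png

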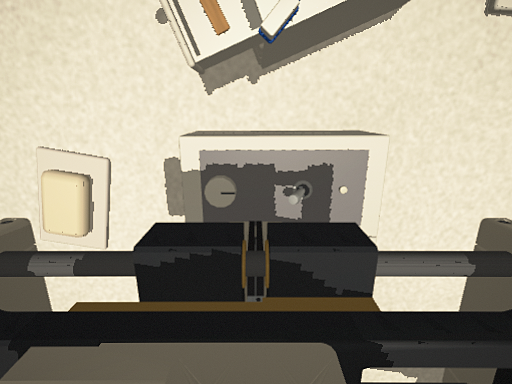

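The bat shows at (295,195), leaning towards the dial at (220,190). The closed fingers are between the two, in line for the push.

Emit:
step_arm([
  [0.0,0.0,-0.001,0.05,0.0],
  [0.0,0.0,-0.001,0.07,0.0],
  [0.0,0.0,-0.001,0.07,0.0],
])

```text
time_s: 4.85
tcp_pos: [0.6086, -0.156, 0.1151]
eef_rot: [179.9, 0.0, -79.7]
contact_force: [0.2, 0.1, 0.0]
gripper_width: 0.0006
```

Emit:
step_arm([
  [0.0,0.0,0.008,0.0,0.0],
  [0.0,0.0,0.016,0.0,0.0],
  [0.0,0.0,0.022,0.0,0.0],
  [0.0,0.0,0.028,0.0,0.0],
  [0.0,0.0,0.034,0.0,0.0],
])

```text
time_s: 5.48
tcp_pos: [0.576, -0.1636, 0.1163]
eef_rot: [-180.0, -0.0, -79.8]
contact_force: [0.1, 0.2, -0.1]
gripper_width: 0.0008
```

```bash
python3 - <<'E'
from h import *
c=capture('wrist'); save(c,'wr2'); W=cloud(c)
D=W.reshape(-1,3); q=D[(np.hypot(D[:,0]-.56,D[:,1]+.167)<.04)&(D[:,2]>.088)&(D[:,2]<.125)]; print(len(q),q.mean(0),q.min(0),q.max(0))
c=capture('scene');cv2.imwrite('pics/sc2.png',cv2.resize(cv2.cvtColor(c['image'],cv2.COLOR_RGB2BGR)[180:280,180:310],None,fx=5,fy=5))
E
```

```text
211 [ 0.56892434 -0.16790994  0.10353358] [ 0.56015897 -0.17001878  0.08874055] [ 0.57710089 -0.15972089  0.11466762]
```

View pics/wr2.png

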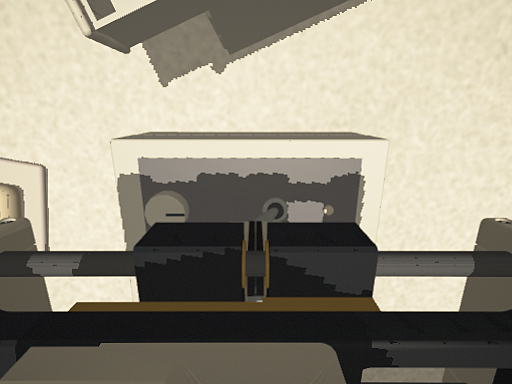

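View pics/sc2.png

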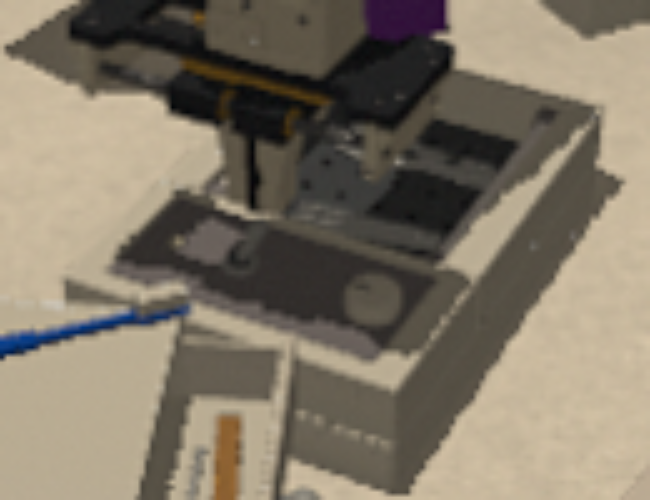

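```bash
python3 - <<'E'
from h import *
c=capture('scene'); a=cv2.cvtColor(c['image'],cv2.COLOR_RGB2BGR); b=cv2.imread('pics/scene0.png')
o=[cv2.resize(i[195:255,195:275],None,fx=5,fy=8,interpolation=cv2.INTER_CUBIC) for i in (b,a)]
cv2.imwrite('pics/cmp.png',np.hstack(o))
print(proj(c,[[.574,-.166,.114],[.561,-.168,.081],[.548,-.170,.114],r.get_state()['tcp_pos']-[0,0,.019]])-[195,195])
W=cloud(c)
for v in range(215,240,2): print(v,[(W[v,u]*1000).round().tolist() for u in range(226,236,3)])
E
```

```text
[[36.19090524 28.27782717]
 [32.36061342 36.37640276]
 [28.08515795 25.56802902]
 [37.43585082 33.0212143 ]]
215 [[568.0, -179.0, 147.0], [575.0, -176.0, 148.0], [584.0, -174.0, 150.0], [594.0, -174.0, 155.0]]
217 [[567.0, -180.0, 140.0], [573.0, -173.0, 139.0], [584.0, -174.0, 144.0], [593.0, -172.0, 147.0]]
219 [[567.0, -179.0, 133.0], [577.0, -178.0, 136.0], [585.0, -176.0, 139.0], [593.0, -172.0, 140.0]]
221 [[517.0, -122.0, 71.0], [574.0, -175.0, 127.0], [585.0, -176.0, 133.0], [595.0, -175.0, 136.0]]
223 [[527.0, -134.0, 76.0], [534.0, -128.0, 75.0], [539.0, -120.0, 73.0], [548.0, -118.0, 75.0]]
225 [[534.0, -142.0, 76.0], [568.0, -169.0, 107.0], [575.0, -164.0, 108.0], [554.0, -125.0, 75.0]]
227 [[539.0, -148.0, 75.0], [570.0, -171.0, 102.0], [577.0, -166.0, 103.0], [562.0, -135.0, 77.0]]
229 [[545.0, -155.0, 74.0], [570.0, -171.0, 95.0], [560.0, -146.0, 76.0], [565.0, -139.0, 74.0]]
231 [[555.0, -167.0, 79.0], [566.0, -167.0, 84.0], [566.0, -153.0, 76.0], [572.0, -147.0, 75.0]]
233 [[562.0, -175.0, 80.0], [565.0, -166.0, 76.0], [571.0, -160.0, 75.0], [578.0, -155.0, 76.0]]
235 [[565.0, -179.0, 77.0], [568.0, -170.0, 73.0], [577.0, -167.0, 75.0], [583.0, -161.0, 74.0]]
237 [[570.0, -184.0, 75.0], [578.0, -181.0, 77.0], [584.0, -175.0, 76.0], [590.0, -170.0, 76.0]]
239 [[575.0, -191.0, 75.0], [582.0, -187.0, 76.0], [588.0, -180.0, 74.0], [594.0, -175.0, 74.0]]
```

View pics/cmp.png

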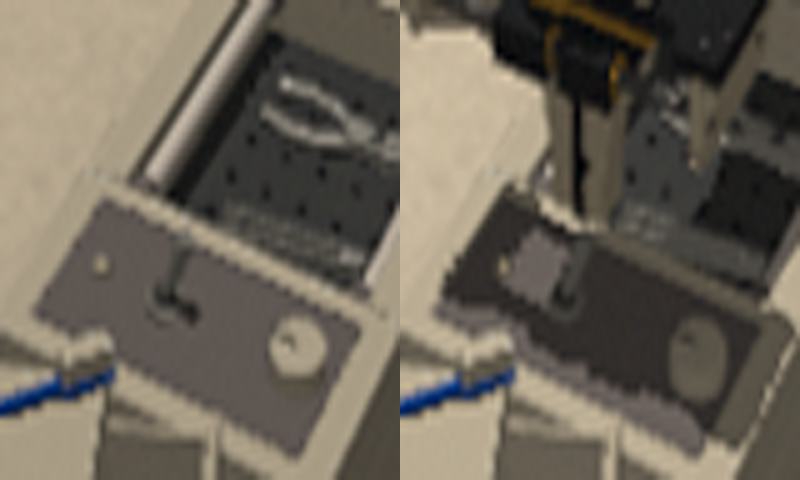

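```bash
python3 - <<'E'
from h import *
print(r.tip_extent,[a for a in dir(r) if a[0]!='_'])
s=r.get_state();print(s['tcp_pos'],s['joints'])
for n in ['scene','top']:
    c=capture(n);W=cloud(c).reshape(-1,3)
    q=W[(np.hypot(W[:,0]-s['tcp_pos'][0],W[:,1]-s['tcp_pos'][1])<.03)&(W[:,2]>.116)]
    print(n,len(q),np.nanmin(q,0) if len(q) else '', np.nanmax(q,0) if len(q) else '')
    print(np.histogram(q[:,2],bins=np.arange(.1,.2,.004)))
E
```

```text
0.019 ['Unreachable', 'get_state', 'tip_extent']
[ 0.57616791 -0.1635641   0.11618445] [ 2.82967775e+00  1.81552095e+01 -1.68174229e+01  1.51440560e-03
 -5.50202777e+01  7.32595249e+00]
scene 538 [ 0.54899322 -0.19306862  0.12265476] [ 0.60412624 -0.13624348  0.56814788]
(array([ 0,  0,  0,  0,  0,  1,  5, 15, 18, 17, 17, 15, 17, 18, 20, 15, 23,
       18,  7,  3,  1,  0,  0,  0]), array([0.1  , 0.104, 0.108, 0.112, 0.116, 0.12 , 0.124, 0.128, 0.132,
       0.136, 0.14 , 0.144, 0.148, 0.152, 0.156, 0.16 , 0.164, 0.168,
       0.172, 0.176, 0.18 , 0.184, 0.188, 0.192, 0.196]))
top 757 [ 0.5461898  -0.19314198  0.20374755] [ 0.60592064 -0.13399119  0.57312893]
(array([0, 0, 0, 0, 0, 0, 0, 0, 0, 0, 0, 0, 0, 0, 0, 0, 0, 0, 0, 0, 0, 0,
       0, 0]), array([0.1  , 0.104, 0.108, 0.112, 0.116, 0.12 , 0.124, 0.128, 0.132,
       0.136, 0.14 , 0.144, 0.148, 0.152, 0.156, 0.16 , 0.164, 0.168,
       0.172, 0.176, 0.18 , 0.184, 0.188, 0.192, 0.196]))
```

The fingers passed over the bat. Depth shows their lower ends at z≈0.123, though TCP minus 19 mm would be 0.097. Before relying on that offset, I'll measure the fingertip height against the opening.

Emit:
step_arm([
  [0.043,0.0,0.0,-0.04,0.0],
  [0.043,0.0,0.0,-0.04,0.0],
  [0.043,0.0,0.0,-0.04,0.0],
  [0.043,0.0,0.0,-0.04,0.0],
])

```text
time_s: 6.22
tcp_pos: [0.5759, -0.1633, 0.1551]
eef_rot: [179.9, 0.0, -79.8]
contact_force: [-1.2, 0.2, -0.1]
gripper_width: 0.0347
```

```bash
python3 - <<'E'
from h import *
s=r.get_state();print(s['tcp_pos'],s['gripper_width'])
c=capture('scene');W=cloud(c);D=W.reshape(-1,3); save(c,'sc3')
q=D[(np.hypot(D[:,0]-s['tcp_pos'][0],D[:,1]-s['tcp_pos'][1])<.06)&(D[:,2]>.118)&(D[:,2]<.35)]
print(np.histogram(q[:,2],bins=np.arange(.1,.26,.004))[0])
a=cv2.imread('pics/sc3.png')[160:260,180:310]; cv2.imwrite('pics/sc3c.png',cv2.resize(a,None,fx=6,fy=6))
E
```

```text
[ 0.57588134 -0.16333226  0.15512947] 0.034670732974485176
[  0   0   0   0   0   0   0   0   0   0   0   0   0   0   0   2  18  18
  24  21  23  22  21  24  24  24  26  31  16   8   6   7   8  26  36  46
  60  46 110]
```

View pics/sc3c.png

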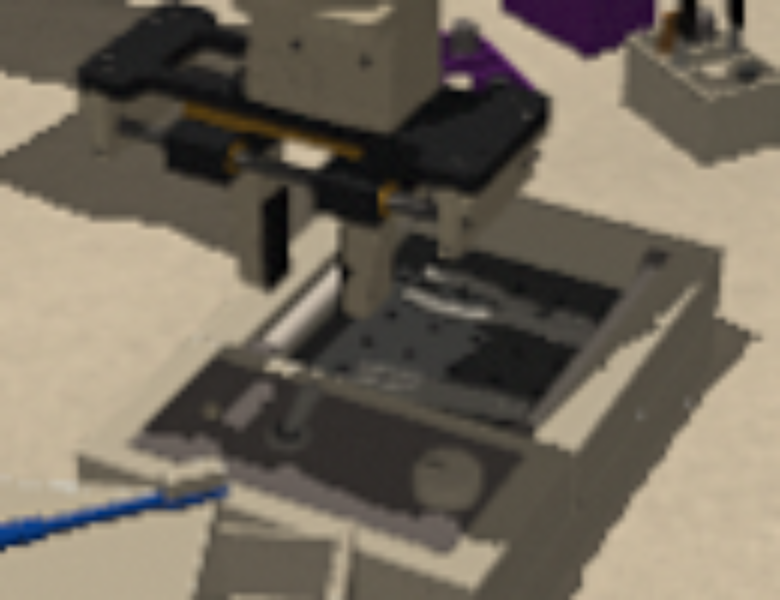

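```bash
python3 - <<'E'
from h import *
s=r.get_state();p=s['tcp_pos'];print(p)
from scipy.spatial.transform import Rotation as R
M=R.from_euler('xyz',s['eef_rot'],degrees=True).as_matrix()
for n in ['wrist','scene']:
    c=capture(n); W=cloud(c); L=(W-p)@M   # tool frame
    if n=='wrist': save(c,'wr3'); print('cam in tool',((np.array(c['pose'])[:3,3]-p)@M).round(4))
    m=(np.abs(L[...,0])<.03)&(np.abs(L[...,1])<.06)&(L[...,2]>-.06)&(L[...,2]<.03)
    q=L[m]; 
    for zlo in np.arange(-.06,.03,.006):
        k=q[(q[:,2]>=zlo)&(q[:,2]<zlo+.006)]
        if len(k): print(n,zlo.round(3),len(k),'x',k[:,0].min().round(4),k[:,0].max().round(4),'y',np.percentile(k[:,1],[0,25,50,75,100]).round(4))
E
```

```text
[ 0.57591526 -0.16336531  0.15514044]
cam in tool [ 0.0755  0.0003 -0.1686]
wrist -0.06 416 x -0.0108 0.0021 y [-0.0228 -0.0211 -0.0187  0.0219  0.0237]
wrist -0.054 136 x -0.0103 0.0121 y [-0.0308 -0.0238  0.0196  0.0254  0.0317]
wrist -0.048 319 x -0.0092 0.0121 y [-0.0322 -0.0247 -0.0188  0.0252  0.033 ]
wrist -0.042 277 x -0.0101 0.0123 y [-0.0336 -0.0262  0.0197  0.0271  0.0341]
wrist -0.036 361 x 0.0006 0.0122 y [-0.0348 -0.0255 -0.0189  0.0263  0.0359]
wrist -0.03 333 x -0.0022 0.0122 y [-0.0347 -0.0241  0.0199  0.0259  0.0355]
wrist -0.024 296 x -0.005 0.012 y [-0.0346 -0.0245 -0.0189  0.0247  0.0356]
wrist -0.018 196 x -0.0072 0.0119 y [-0.0343 -0.0212  0.0198  0.0228  0.0352]
wrist -0.012 26 x -0.0093 0.0099 y [-0.0226 -0.019   0.0005  0.02    0.0229]
scene -0.06 34 x -0.0064 0.0158 y [-0.0418 -0.0307  0.0247  0.0287  0.0408]
scene -0.054 38 x -0.0068 0.016 y [-0.0413 -0.0342 -0.0203  0.0232  0.0395]
scene -0.048 40 x -0.0078 0.0156 y [-0.0398 -0.0321  0.0206  0.0246  0.0397]
scene -0.042 29 x -0.009 0.0144 y [-0.0388 -0.0338  0.0193  0.0243  0.0398]
scene -0.036 36 x -0.006 0.0145 y [-0.0368 -0.0319 -0.0206  0.0225  0.0364]
scene -0.03 36 x -0.0067 0.0149 y [-0.0371 -0.032   0.0207  0.0269  0.0358]
scene -0.024 28 x -0.0072 0.0161 y [-0.0361 -0.0311  0.0207  0.024   0.0361]
scene -0.018 35 x -0.0061 0.0149 y [-0.0368 -0.0332 -0.0209  0.0241  0.0367]
scene -0.012 9 x -0.0035 0.0122 y [-0.0323 -0.0217  0.0209  0.0226  0.0274]
```

View pics/wr3.png

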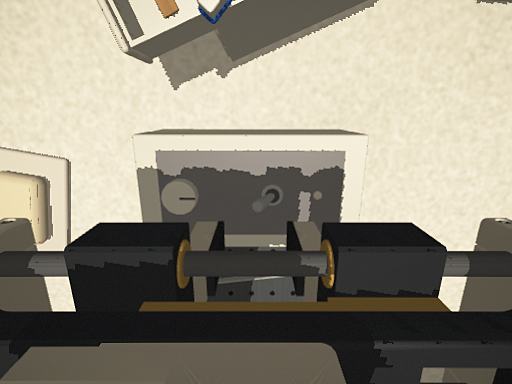

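Two cameras and the missed contact agree that the fingertips are about 7 mm above the reported TCP, not 19 mm below it. I'll treat the real grasp point as reported z + 0.026. Next I'll straddle the bat 26 mm lower and push with the rear finger.

Emit:
step_arm([
  [0.043,0.0,0.0,0.045,0.0],
  [0.043,0.0,0.0,0.066,0.0],
  [0.043,0.0,0.0,0.066,0.0],
])

```text
time_s: 6.75
tcp_pos: [0.575, -0.1634, 0.0881]
eef_rot: [179.8, 0.0, -79.8]
contact_force: [0.7, 0.2, 0.5]
gripper_width: 0.0426
```

Emit:
step_arm([
  [0.043,0.0,0.01,0.0,0.0],
  [0.043,0.0,0.02,0.0,0.0],
  [0.043,0.0,0.03,0.0,0.0],
  [0.043,0.0,0.037,0.0,0.0],
  [0.043,0.0,0.043,0.0,0.0],
])

```text
time_s: 7.38
tcp_pos: [0.5345, -0.1709, 0.0904]
eef_rot: [-179.9, -0.0, -79.8]
contact_force: [9.7, 3.3, -2.6]
gripper_width: 0.0428
```

Emit:
step_arm([
  [0.043,0.0,-0.01,0.0,0.0],
  [0.043,0.0,-0.01,-0.06,0.0],
  [0.043,0.0,-0.01,-0.09,0.0],
])

```text
time_s: 7.75
tcp_pos: [0.545, -0.1694, 0.1824]
eef_rot: [-180.0, -0.1, -79.8]
contact_force: [0.2, -1.0, -0.6]
gripper_width: 0.0429
```

```bash
python3 - <<'E'
from h import *
c=capture('wrist'); save(c,'wr4')
print([(np.round(d['location'],3),d['p']) for d in spotter.tip_of('wrist','toggle_tip')])
D=cloud(c).reshape(-1,3); q=D[(np.hypot(D[:,0]-.56,D[:,1]+.167)<.04)&(D[:,2]>.103)&(D[:,2]<.125)]; print(len(q),q.mean(0),q.min(0),q.max(0))
E
python3 go.py .45 .337 .25 -23.3
```

```text
[(array([ 0.548, -0.171,  0.115]), 0.78)]
139 [ 0.54874161 -0.16974762  0.11119496] [ 0.54215236 -0.17376139  0.10305449] [ 0.55526744 -0.1643719   0.11518245]
t 7.85 pos [ 0.5461 -0.1695  0.1837] rot [-1.7972e+02 -1.0000e-01 -7.9800e+01] F [ 0.  -0.7  0.2] w 0.0428
delta [-0.5154  0.0046 -0.0672] turn rad -0.986 rows 8.317050222916667
```

View pics/wr4.png

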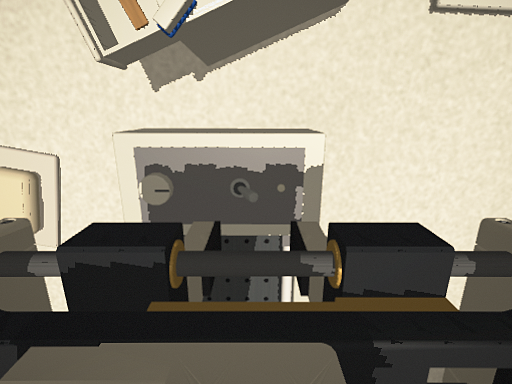

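Toggle is off: the bat now leans right, to the front, from ring (240,187) to tip (253,198), measured at (0.548,-0.171). Next is the organiser, with a wrist look on the way.

```bash
python3 go.py .40 .377 .215 -23.3
```

```text
t 7.85 pos [ 0.5461 -0.1695  0.1837] rot [-1.7972e+02 -1.0000e-01 -7.9800e+01] F [ 0.  -0.7  0.2] w 0.0428
delta [-0.5637  0.0469 -0.0325] turn rad -0.986 rows 9.06553477751154
```

Emit:
step_arm([
  [0.07,-0.02,0.0,-0.03,0.0],
  [0.07,-0.564,0.047,-0.033,-0.986],
  [0.07,-0.564,0.047,-0.033,-0.986],
  [0.07,-0.564,0.047,-0.033,-0.986],
  [0.07,-0.564,0.047,-0.033,-0.986],
])

```text
time_s: 8.48
tcp_pos: [0.4742, 0.0934, 0.2108]
eef_rot: [179.9, 0.0, -36.5]
contact_force: [1.8, 0.6, -0.1]
gripper_width: 0.0697
```

```bash
python3 go.py .40 .377 .215 -23.3
```

```text
t 8.475 pos [0.4742 0.0934 0.2108] rot [ 1.7991e+02  3.0000e-02 -3.6520e+01] F [ 1.8  0.6 -0.1] w 0.0697
delta [-0.2284 -0.1838 -0.0043] turn rad -0.231 rows 4.69032246997317
```

Emit:
step_arm([
  [0.07,-0.228,-0.184,-0.003,-0.231],
  [0.07,-0.228,-0.184,-0.003,-0.231],
  [0.07,-0.228,-0.184,-0.003,-0.231],
  [0.07,-0.228,-0.184,-0.003,-0.231],
  [0.07,-0.228,-0.184,-0.003,-0.231],
])

```text
time_s: 9.1
tcp_pos: [0.4019, 0.378, 0.2134]
eef_rot: [179.9, 0.0, -23.5]
contact_force: [0.5, -1.0, -1.0]
gripper_width: 0.0702
```

```bash
python3 - <<'E'
from h import *
c=capture('wrist'); save(c,'wr5'); W=cloud(c)
for l in ['tongs','tongs_grip_a','organiser','tongs_tip_a']:
    print(l,[(np.round(d['location'],3),round(d['p'],2),proj(c,d['location']).round()[0]) for d in spotter.tip_of('wrist',l)][:4])
for d in spotter.regions_of('wrist','tongs')[:1]:
    P=W[d['mask']];P=P[~np.isnan(P[:,0])]
    o=np.array([.492,.337]);a=np.radians(-23.3);ex=np.array([np.cos(a),np.sin(a)]);ey=np.array([-ex[1],ex[0]])
    u=(P[:,:2]-o)@ex;v=(P[:,:2]-o)@ey
    for z in np.arange(.05,.132,.008):
        k=(P[:,2]>=z)&(P[:,2]<z+.008)
        if k.sum(): print(z.round(3),k.sum(),'u',np.percentile(u[k],[2,50,98]).round(4),'v',np.percentile(v[k],[2,50,98]).round(4))
    k=P[:,2]>.085; print(cv2.minAreaRect((P[k,:2]*1000).astype(np.float32)))
    m=d['mask'][...,None]; 
for d in spotter.regions_of('wrist','organiser')[:2]:
    P=W[d['mask']];P=P[~np.isnan(P[:,0])];Q=P[(P[:,2]>.045)&(P[:,2]<.054)];print('org',d['p'],cv2.minAreaRect((Q[:,:2]*1000).astype(np.float32)))
E
python3 go.py .492 .337 .17 -23.3
```

```text
tongs [(array([0.494, 0.341, 0.002]), 0.56, array([252.,  91.])), (array([ 0.574,  0.451, -0.001]), 0.55, array([148.,  66.]))]
tongs_grip_a [(array([0.482, 0.316, 0.092]), 0.71, array([279.,  86.])), (array([0.5  , 0.357, 0.087]), 0.59, array([234.,  87.])), (array([ 0.574,  0.45 , -0.002]), 0.53, array([149.,  66.]))]
organiser [(array([ 0.376,  0.224, -0.001]), 0.86, array([364., 139.])), (array([ 0.49 ,  0.335, -0.   ]), 0.57, array([258.,  92.]))]
tongs_tip_a [(array([0.483, 0.316, 0.005]), 0.8, array([273.,  91.])), (array([ 0.499,  0.359, -0.   ]), 0.66, array([238.,  94.]))]
0.05 1 u [0.0102 0.0102 0.0102] v [0.0242 0.0242 0.0242]
0.066 1 u [0.0009 0.0009 0.0009] v [-0.0224 -0.0224 -0.0224]
0.074 2 u [-0.0082 -0.0035  0.0012] v [-0.0211 -0.0002  0.0207]
0.082 10 u [-0.0089 -0.0087  0.0023] v [-0.0215 -0.0179  0.0199]
0.09 3 u [-0.0078  0.003   0.0034] v [-0.0208 -0.0204  0.0189]
0.098 68 u [-0.0088 -0.0029  0.0063] v [-0.0198  0.0178  0.0199]
0.106 101 u [-0.0073 -0.0009  0.0055] v [-0.018  -0.0146  0.0187]
0.114 338 u [-0.0078 -0.0012  0.0058] v [-0.0146 -0.0004  0.0146]
0.122 242 u [-0.0088 -0.001   0.0065] v [-0.0053  0.0001  0.0054]
0.13 5 u [-0.0028 -0.0021 -0.0004] v [-0.0015  0.0009  0.0017]
((491.0113830566406, 337.08843994140625), (41.47628402709961, 15.915704727172852), 66.13615417480469)
org 0.87 ((345.7757568359375, 406.585205078125), (63.32882308959961, 93.64193725585938), 75.18351745605469)
org 0.62 ((510.41009521484375, 355.769775390625), (0.0, 0.0), 0.0)
t 9.45 pos [0.4033 0.3748 0.214 ] rot [ 1.7994e+02  1.0000e-02 -2.3670e+01] F [-0.5 -0.5  0.2] w 0.0703
delta [ 0.0965 -0.001   0.044 ] turn rad -0.006 rows 1.6964538085434602
```

View pics/wr5.png

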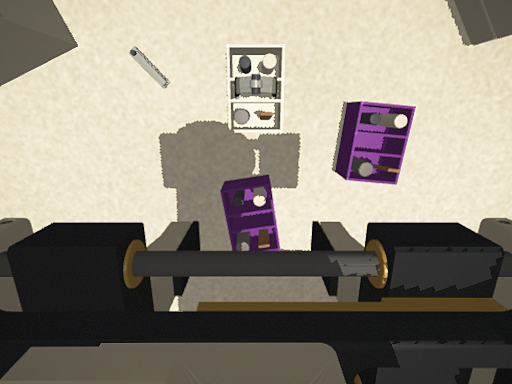

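The white organiser at (255,86) holds the tongs, a grey pair of arms in the middle slot. The purple ones at (250,215) and (380,140) have an empty middle slot. An enlarged crop to confirm:

```bash
python3 - <<'E'
import cv2
a=cv2.imread('pics/wr5.png')[30:145,195:320]; cv2.imwrite('pics/wr5c.png',cv2.resize(a,None,fx=5,fy=5,interpolation=cv2.INTER_CUBIC))
E
python3 go.py .490 .337 .16 -23.6
```

```text
t 9.45 pos [0.4033 0.3748 0.214 ] rot [ 1.7994e+02  1.0000e-02 -2.3670e+01] F [-0.5 -0.5  0.2] w 0.0703
delta [ 0.0946 -0.0002  0.054 ] turn rad -0.001 rows 1.7433163006049426
```

View pics/wr5c.png

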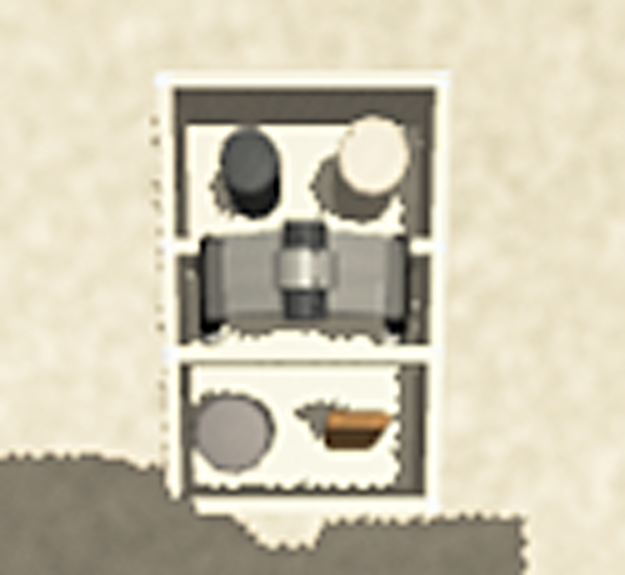

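The crop confirms it: tongs in the middle slot with the pin at the centre and black sleeves on both sides. Moving above and then down.

Emit:
step_arm([
  [0.07,0.045,0.0,0.02,0.0],
  [0.07,0.094,0.0,0.054,0.0],
  [0.07,0.094,0.0,0.054,0.0],
])

```text
time_s: 9.82
tcp_pos: [0.4904, 0.3343, 0.1572]
eef_rot: [179.7, 0.1, -23.9]
contact_force: [-0.6, 0.0, -0.6]
gripper_width: 0.0697
```

```bash
python3 go.py .490 .337 .062 -23.6; python3 - <<'E'
from h import *
from scipy.spatial.transform import Rotation as R
s=r.get_state();p=s['tcp_pos'];M=R.from_euler('xyz',s['eef_rot'],degrees=True).as_matrix()
c=capture('scene'); a=cv2.cvtColor(c['image'],cv2.COLOR_RGB2BGR)[90:200,240:370]; cv2.imwrite('pics/sc5.png',cv2.resize(a,None,fx=6,fy=5))
c=capture('wrist'); save(c,'wr6'); print([(np.round(d['location'],3),round(d['p'],2)) for d in spotter.tip_of('wrist','tongs_grip_a')])
L=(cloud(c)-p)@M; m=(np.abs(L[...,0])<.03)&(np.abs(L[...,1])<.02)&(L[...,2]<.09)&(L[...,2]>.02); print(m.sum(), np.median(L[m],0), L[m].min(0),L[m].max(0))
E
```

```text
t 9.825 pos [0.4904 0.3343 0.1572] rot [ 1.7969e+02  1.0000e-01 -2.3910e+01] F [-0.6  0.  -0.6] w 0.0697
delta [-0.0013 -0.0029  0.0952] turn rad -0.005 rows 1.5243057009892065
[(array([0.501, 0.357, 0.084]), 0.65), (array([0.48 , 0.317, 0.091]), 0.6)]
898 [ 0.00035755 -0.00057045  0.03830733] [-0.02824251 -0.01996054  0.02712928] [0.00732542 0.01856667 0.08893703]
```

View pics/sc5.png

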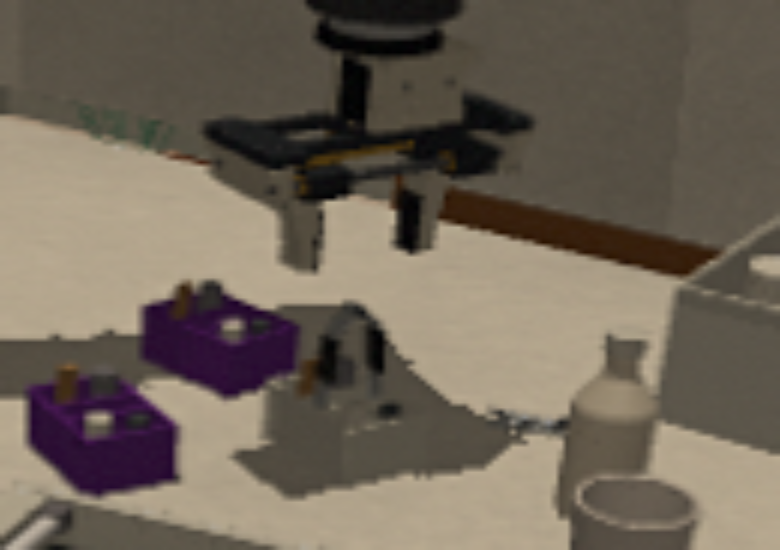

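View pics/wr6.png

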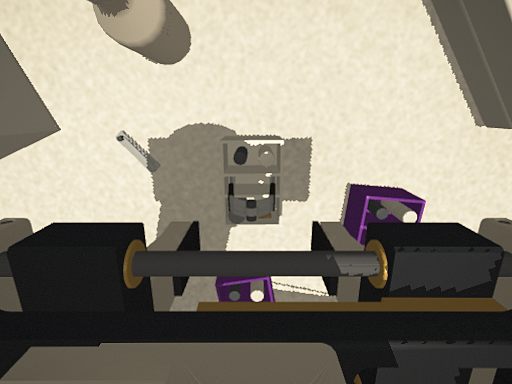

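Emit:
step_arm([
  [0.07,0.0,-0.001,0.05,0.0],
  [0.07,0.0,-0.001,0.08,0.0],
  [0.07,0.0,-0.001,0.097,0.0],
  [0.07,0.0,-0.001,0.097,0.0],
])

```text
time_s: 10.48
tcp_pos: [0.4893, 0.3393, 0.0635]
eef_rot: [180.0, 0.0, -23.6]
contact_force: [-0.0, -0.2, 0.5]
gripper_width: 0.0697
```

```bash
python3 - <<'E'
from h import *
from scipy.spatial.transform import Rotation as R
s=r.get_state();p=s['tcp_pos'];M=R.from_euler('xyz',s['eef_rot'],degrees=True).as_matrix();print(p,s['contact_force'])
c=capture('scene'); a=cv2.cvtColor(c['image'],cv2.COLOR_RGB2BGR)[110:210,240:370]; cv2.imwrite('pics/sc6.png',cv2.resize(a,None,fx=6,fy=6))
L=(cloud(c)-p)@M; m=(np.abs(L[...,0])<.04)&(np.abs(L[...,1])<.06)&(L[...,2]<.02)&(L[...,2]>-.05)
q=L[m]
for z in np.arange(-.05,.02,.006):
    k=q[(q[:,2]>=z)&(q[:,2]<z+.006)]; print(z.round(3),np.sort(k[:,1]*1000).round().astype(int).tolist())
E
```

```text
[0.48925698 0.33925514 0.06347997] [-0.02823423 -0.18765294  0.48502877]
-0.05 [-52, -45, -43, -39, -38, -35, -35, -35, -32, -11, -9, 14, 17, 18, 19, 42, 44, 46, 47, 53, 56, 58, 58]
-0.044 [-52, -50, -47, -40, -37, -37, -35, -35, -35, -34, -32, -30, -18, -15, -12, 15, 16, 17, 18, 19, 19, 40, 45, 51, 54, 54, 56, 56, 57, 58]
-0.038 [-46, -44, -42, -38, -35, -33, -33, -32, -31, -29, -17, -16, -16, -15, -13, -9, 16, 19, 20, 22, 23, 23, 41, 48, 50, 52, 53, 56, 57]
-0.032 [-51, -47, -42, -41, -40, -38, -35, -34, -33, -32, -17, -14, 18, 20, 22, 23, 24, 40, 44, 45, 48, 49, 53, 53, 54, 55]
-0.026 [-50, -45, -43, -43, -38, -37, -36, -35, -34, -33, -33, -17, -16, -16, -15, -14, 19, 20, 23, 24, 25, 37, 41, 43, 46, 49, 50, 51, 52, 53]
-0.02 [-45, -38, -36, -35, -34, -33, -32, -17, -16, -15, -14, 19, 22, 23, 41, 44, 44, 48, 51, 52, 52, 52, 54, 54]
-0.014 [-48, -39, -36, -35, -35, -34, -34, -31, -18, -16, -15, -14, 18, 19, 20, 23, 23, 24, 24, 24, 27, 36, 43, 49, 51, 52, 53, 53, 54]
-0.008 [-35, -18, -17, -16, -16, -15, 12, 23, 23, 24, 36]
-0.002 [-17, -17, -16, -15, -13, -10, -8, 23, 24, 25, 25]
0.004 [-24, -24, -20, -18, -17, -16, -16, -12, -12, -5, 13, 16, 19, 19, 21, 23, 23, 23, 24, 24, 25]
0.01 [-27, -27, -25, -24, -19, -18, -16, -15, -14, -12, -10, -10, -9, -9, 6, 11, 14, 19, 20, 20, 22, 23, 25, 27, 33, 33, 34, 35, 36, 36, 36]
0.016 [-30, -29, -28, -27, -27, -27, -26, -26, -25, -25, -21, -18, -16, -14, -14, -12, -12, -10, -9, -8, -8, -7, -6, -6, -6, -5, -4, -3, 0, 0, 12, 16, 17, 21, 21, 22, 23, 26, 27, 27, 27, 31, 32, 32, 33, 34, 34, 35, 35, 36, 37]
```

View pics/sc6.png

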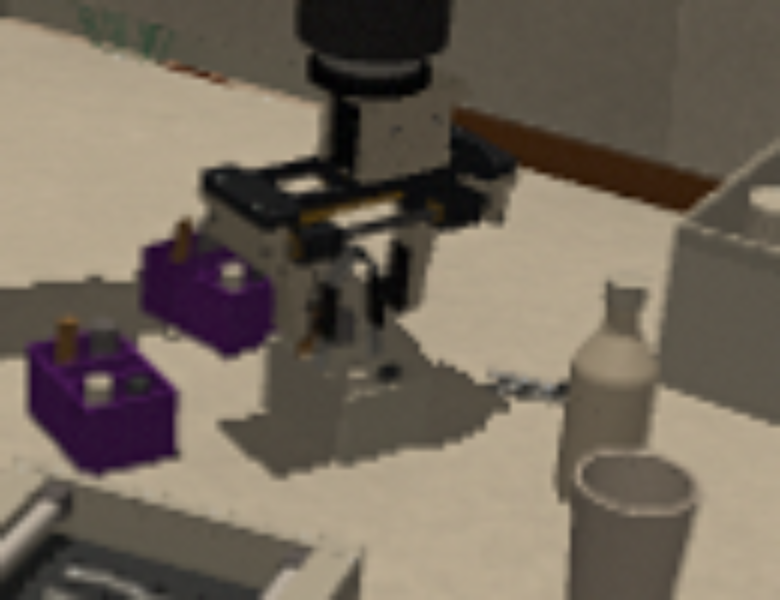

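Emit:
step_arm([
  [0.055,0.0,0.002,0.0,0.0],
  [0.045,0.0,0.002,0.0,0.0],
  [0.039,0.0,0.002,0.0,0.0],
  [0.039,0.0,0.002,0.0,0.0],
  [0.039,0.0,0.002,0.0,0.0],
], newtons=20)

```text
time_s: 11.15
tcp_pos: [0.4888, 0.3369, 0.0635]
eef_rot: [180.0, 0.0, -23.6]
contact_force: [-1.3, -1.5, 1.1]
gripper_width: 0.0392
```

```bash
python3 go.py .490 .337 .18 -23.6
```

```text
t 11.15 pos [0.4888 0.3369 0.0635] rot [179.97   0.   -23.63] F [-1.3 -1.5  1.1] w 0.0392
delta [ 0.001  -0.0005 -0.1165] turn rad -0.0 rows 1.8638854423611804
```

Emit:
step_arm([
  [0.039,0.0,0.0,-0.015,0.0],
  [0.039,0.0,0.0,-0.04,0.0],
  [0.039,0.0,0.0,-0.07,0.0],
  [0.039,0.0,0.0,-0.1,0.0],
  [0.039,0.0,0.0,-0.13,0.0],
])

```text
time_s: 11.78
tcp_pos: [0.489, 0.3374, 0.1955]
eef_rot: [-179.9, -0.0, -23.6]
contact_force: [0.9, 0.6, 0.8]
gripper_width: 0.0391
```

```bash
cat > tg.py <<'E'
import sys
from h import *
from scipy.spatial.transform import Rotation as R
s=r.get_state();p=s['tcp_pos'];M=R.from_euler('xyz',s['eef_rot'],degrees=True).as_matrix();print(s['time_s'],p,s['eef_rot'],s['gripper_width'],s['contact_force'])
for n in ['scene','wrist']:
    c=capture(n); save(c,sys.argv[1]+n[0])
    print(n,[(np.round((np.array(d['location'])-p)@M,4),round(d['p'],2)) for l in ['tongs_tip_a','tongs_grip_a'] for d in spotter.tip_of(n,l)])
    L=(cloud(c)-p)@M; m=(np.abs(L[...,0])<.03)&(np.abs(L[...,1])<.035)&(L[...,2]<.08)&(L[...,2]>-.006)
    q=L[m]; 
    for z in np.arange(0,.08,.01):
        k=q[(q[:,2]>=z)&(q[:,2]<z+.01)]; 
        if len(k): print(z.round(3),len(k),'x',np.percentile(k[:,0],[5,50,95]).round(4),'y',np.sort(k[:,1]*1000).round().astype(int).tolist()[::max(1,len(k)//12)])
    if n=='scene':
        u,v=proj(c,p)[0].astype(int); a=cv2.cvtColor(c['image'],cv2.COLOR_RGB2BGR)[max(0,v-50):v+50,u-60:u+60]; cv2.imwrite('pics/'+sys.argv[1]+'sc.png',cv2.resize(a,None,fx=6,fy=6))
E
python3 tg.py tg1
```

```text
11.775 [0.48897146 0.33736285 0.19548467] [-1.79937045e+02 -1.54860269e-02 -2.36183311e+01] 0.039090463866433375 [0.94158165 0.64018031 0.7569402 ]
scene [(array([0.0005, 0.0187, 0.0598]), 0.5), (array([ 0.0001, -0.0166,  0.0597]), 0.4), (array([ 0.0038,  0.0193, -0.0261]), 0.6), (array([ 0.0022, -0.0184, -0.0213]), 0.41)]
0.0 14 x [-0.0039  0.0043  0.0092] y [-17, -17, -16, -14, -13, 17, 18, 19, 19, 19, 19, 20, 21, 22]
0.01 11 x [-0.0006  0.0053  0.0096] y [-17, -16, -16, -16, -16, -13, 20, 20, 21, 22, 23]
0.02 9 x [-0.0004  0.0047  0.0101] y [-17, -16, -16, -13, 19, 20, 20, 22, 23]
0.03 12 x [-0.0052  0.0028  0.0081] y [-19, -17, -17, -16, -15, 19, 20, 20, 21, 21, 21, 21]
0.04 18 x [-0.005   0.0055  0.0119] y [-21, -19, -18, -17, -16, -16, -14, -14, -13, -12, 16, 19, 19, 19, 20, 21, 21, 22]
0.05 13 x [-0.0063  0.0054  0.0117] y [-18, -16, -16, -15, -15, 16, 16, 19, 19, 20, 20, 20, 24]
0.06 6 x [-0.0029  0.0028  0.0094] y [-19, -18, -18, 18, 19, 19]
wrist [(array([ 0.0024, -0.0188,  0.0606]), 0.89), (array([0.0032, 0.0129, 0.0574]), 0.67), (array([ 0.0002,  0.0224, -0.0294]), 0.82), (array([ 0.0041, -0.0206, -0.0231]), 0.63)]
0.0 49 x [0.0067 0.0078 0.0083] y [-20, -19, -18, -18, -17, -17, 16, 16, 16, 17, 17, 18, 18]
0.01 66 x [-0.0005  0.0076  0.0083] y [-20, -19, -19, -18, -17, -17, -17, 16, 16, 16, 16, 17, 18, 18]
0.02 53 x [-0.0016  0.0077  0.0083] y [-21, -20, -19, -18, -18, 16, 16, 16, 16, 16, 17, 17, 18, 19]
0.03 77 x [-0.0035  0.0043  0.0082] y [-21, -20, -19, -18, -18, -18, -17, 14, 16, 16, 16, 17, 18]
0.04 155 x [-0.0049  0.0055  0.0097] y [-21, -18, -18, -17, -16, -16, 13, 14, 14, 15, 15, 16, 16]
0.05 27 x [0.0089 0.0094 0.0097] y [-21, -21, -20, -20, -19, -18, -18, 14, 15, 16, 16, 17, 18, 18]
```

View pics/tg1sc.png

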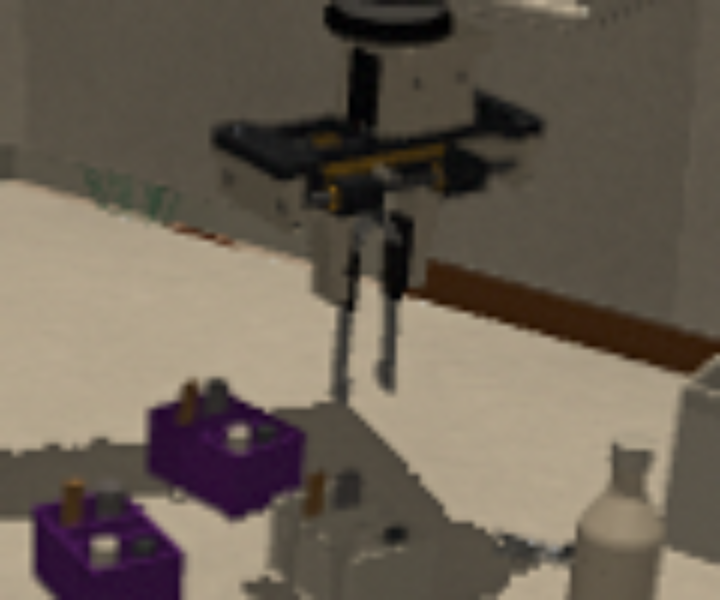

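View pics/tg1w.png

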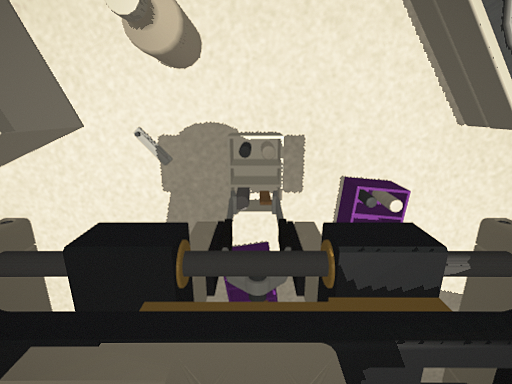

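The tongs are held: tips about 60 mm below the reported TCP and centred. The organiser's middle slot is empty. Next is a look at the nipper.

```bash
python3 go.py .47 .022 .195 5
```

```text
t 12.075 pos [0.4885 0.3369 0.193 ] rot [ 1.7996e+02  3.0000e-02 -2.3630e+01] F [ 0.2 -0.5 -0.5] w 0.039
delta [ 0.1093  0.2959 -0.0018] turn rad -0.5 rows 5.04772846471512
```

Emit:
step_arm([
  [0.039,0.015,0.04,0.0,-0.07],
  [0.039,0.037,0.1,0.0,-0.17],
  [0.039,0.058,0.16,0.0,-0.28],
  [0.039,0.08,0.22,0.0,-0.38],
  [0.039,0.098,0.266,0.0,-0.46],
])

```text
time_s: 12.7
tcp_pos: [0.471, 0.052, 0.1929]
eef_rot: [180.0, 0.1, 2.9]
contact_force: [0.2, 0.3, -0.9]
gripper_width: 0.0386
```

```bash
python3 go.py .47 .022 .195 5
```

```text
t 12.7 pos [0.471  0.052  0.1929] rot [1.7997e+02 6.0000e-02 2.9000e+00] F [ 0.2  0.3 -0.9] w 0.0386
delta [-0.0026  0.0299 -0.0021] turn rad -0.037 rows 0.4820674733536136
```

Emit:
step_arm([
  [0.039,-0.002,0.02,0.0,-0.037],
  [0.039,-0.002,0.03,0.0,-0.037],
  [0.039,-0.002,0.03,0.0,-0.037],
])

```text
time_s: 13.08
tcp_pos: [0.4715, 0.024, 0.1931]
eef_rot: [180.0, 0.0, 4.8]
contact_force: [0.7, -0.3, -0.5]
gripper_width: 0.0392
```

```bash
python3 - <<'E'
from h import *
for n in ['wrist','scene','top']:
    c=capture(n); save(c,'np1'+n[0]); W=cloud(c)
    for l in ['nipper','nipper_waist','tweezers']: print(n,l,[(np.round(d['location'],4),round(d['p'],2),proj(c,d['location'])[0].round()) for d in spotter.tip_of(n,l)][:3])
    ds=spotter.regions_of(n,'nipper')
    if ds:
        P=W[ds[0]['mask']];P=P[~np.isnan(P[:,0])];print(ds[0]['p'],len(P),P.mean(0).round(4))
        (ce,si,an)=cv2.minAreaRect((P[:,:2]*1000).astype(np.float32)); print(np.round(ce,1),np.round(si,1),round(an,2))
        a=np.radians(5);ex=np.array([np.cos(a),np.sin(a)]);ey=np.array([-ex[1],ex[0]]);o=np.array([.569,.03])
        u=(P[:,:2]-o)@ex;v=(P[:,:2]-o)@ey
        for t in np.arange(-.08,.05,.008):
            k=(u>=t)&(u<t+.008)
            if k.sum()>1: print(t.round(3),k.sum(),np.percentile(v[k],[3,50,97]).round(4),np.percentile(P[k,2],[10,90]).round(3))
s=r.get_state();print(s['tcp_pos'],s['eef_rot'],s['time_s'])
E
python3 - <<'E'
import cv2
E
```

```text
wrist nipper [(array([0.5666, 0.0312, 0.0416]), 0.98, array([255.,  91.])), (array([ 0.5634, -0.0656, -0.0035]), 0.53, array([331., 103.]))]
wrist nipper_waist [(array([0.5713, 0.028 , 0.0414]), 0.56, array([258.,  87.]))]
wrist tweezers [(array([ 0.5809, -0.0533,  0.0385]), 0.87, array([333.,  84.]))]
0.86 1354 [0.5522 0.0249 0.0483]
[550.2  22.9] [105.3  37.4] 5.29
-0.072 72 [-0.02    0.0018  0.0085] [0.046 0.048]
-0.064 91 [-0.0221  0.004   0.0108] [0.046 0.048]
-0.056 101 [-0.0242  0.0051  0.013 ] [0.046 0.048]
-0.048 107 [-0.023  -0.0153  0.0118] [0.045 0.048]
-0.04 87 [-0.0223 -0.0161  0.011 ] [0.046 0.048]
-0.032 112 [-0.0194 -0.0105  0.0094] [0.046 0.049]
-0.024 122 [-0.016  -0.0072  0.0071] [0.046 0.048]
-0.016 107 [-0.0113 -0.0028  0.0048] [0.047 0.051]
-0.008 99 [-0.0092 -0.0027  0.0037] [0.049 0.051]
-0.0 106 [-0.0091 -0.0027  0.0036] [0.049 0.051]
0.008 116 [-0.008  -0.0006  0.0063] [0.049 0.051]
0.016 113 [-0.008  -0.0007  0.0067] [0.048 0.051]
0.024 105 [-0.0069 -0.0007  0.0056] [0.049 0.051]
0.032 15 [-0.0044  0.0004  0.0041] [0.048 0.05 ]
scene nipper [(array([0.5644
[... 565 characters left out ...]
0228 -0.0029  0.0161] [0.036 0.045]
-0.032 14 [-0.0219 -0.002   0.0052] [0.042 0.045]
-0.024 14 [-0.0211 -0.012   0.0159] [0.04  0.045]
-0.016 13 [-0.0135 -0.0045  0.0215] [0.037 0.047]
-0.008 13 [-0.0127 -0.0074  0.0101] [0.041 0.048]
-0.0 10 [-0.0118 -0.0081  0.0135] [0.038 0.048]
0.008 13 [-0.0118 -0.0085  0.0134] [0.041 0.048]
0.016 12 [-0.0125 -0.0059  0.0019] [0.043 0.048]
0.024 11 [-0.0103 -0.006   0.0044] [0.043 0.049]
top nipper []
top nipper_waist []
top tweezers [(array([ 0.578 , -0.0526,  0.0388]), 0.55, array([271., 187.])), (array([ 0.5589, -0.0613, -0.0025]), 0.28, array([273., 195.]))]
[0.47150987 0.02416929 0.19344161] [-1.79999038e+02 -1.70991045e-04  4.84924219e+00] 13.825
```

View pics/np1w.png

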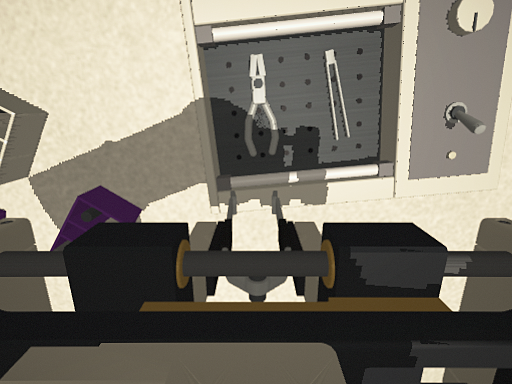

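The nipper is at (258,100) with jaws away from the robot, the tweezers at (335,95) to its right, and the toggle leans to the front. I'm moving above the waist at about (0.569,0.028), yaw ≈ 8°.

```bash
python3 go.py .5677 .0268 .16 8
```

```text
t 13.825 pos [0.4715 0.0242 0.1934] rot [-180.     -0.      4.85] F [-0.2  0.5 -0.7] w 0.0389
delta [0.0961 0.0055 0.0334] turn rad -0.055 rows 1.6299440684190585
```

Emit:
step_arm([
  [0.039,0.035,0.002,0.0,-0.02],
  [0.039,0.07,0.004,0.01,-0.04],
  [0.039,0.096,0.0055,0.03,-0.055],
  [0.039,0.096,0.0055,0.033,-0.055],
  [0.039,0.096,0.0055,0.033,-0.055],
])

```text
time_s: 14.45
tcp_pos: [0.567, 0.0266, 0.1601]
eef_rot: [180.0, 0.1, 8.0]
contact_force: [0.1, 0.2, -0.0]
gripper_width: 0.0389
```

```bash
python3 go.py .5677 .0268 .105 8; python3 tg.py tg2;python3 go.py .5677 .0268 .105 8
```

```text
t 14.45 pos [0.567  0.0266 0.1601] rot [1.7998e+02 7.0000e-02 7.9800e+00] F [ 0.1  0.2 -0. ] w 0.0389
delta [ 0.0007 -0.0002  0.0551] turn rad -0.0 rows 0.8813946394120805
14.45 [0.56704827 0.0265639  0.1600828 ] [1.79982759e+02 7.24256738e-02 7.97892671e+00] 0.038944635248604816 [ 0.05186226  0.22533414 -0.04212098]
scene [(array([0.001 , 0.0177, 0.059 ]), 0.48), (array([ 0.0018, -0.0184,  0.0606]), 0.46), (array([ 0.0012,  0.0211, -0.0251]), 0.48), (array([ 0.0002, -0.0004, -0.0628]), 0.41)]
0.0 22 x [-0.0044  0.0017  0.0063] y [-17, -17, -16, -16, -16, -16, -15, -15, -15, -14, -14, 18, 19, 20, 20, 20, 20, 20, 21, 22, 22, 23]
0.01 24 x [-0.005   0.0009  0.0073] y [-18, -17, -17, -16, -14, -13, 18, 20, 21, 21, 22, 23]
0.02 21 x [-0.0042  0.0019  0.0065] y [-16, -16, -16, -15, -15, -15, -15, -14, -12, -12, 17, 18, 18, 18, 19, 19, 19, 20, 21, 21, 23]
0.03 21 x [-0.0051  0.001   0.007 ] y [-20, -19, -18, -17, -17, -16, -15, -15, -15, -14, 19, 19, 20, 20, 20, 20, 20, 20, 20, 21, 23]
0.04 24 x [-0.0045  0.0025  0.0079] y [-20, -18, -17, -14, -13, -13, -11, 17, 19, 20, 21, 21]
0.05 31 x [
[... 332 characters left out ...]
, -18, -17, -16, -16, 16, 16, 16, 17, 17, 18, 18, 18, 19]
0.01 60 x [-0.001   0.0075  0.0082] y [-19, -19, -18, -17, -17, -16, 16, 16, 17, 17, 18, 19]
0.02 51 x [0.0011 0.0076 0.008 ] y [-20, -19, -18, -17, -17, -17, 17, 17, 17, 17, 18, 18, 19]
0.03 116 x [-0.0036  0.004   0.0082] y [-20, -19, -18, -17, -17, -16, -16, -15, 16, 16, 17, 17, 18]
0.04 117 x [-0.0057  0.0063  0.0096] y [-20, -18, -17, -16, -15, 14, 14, 15, 15, 16, 16, 16, 17]
0.05 24 x [0.0089 0.0093 0.0096] y [-20, -20, -19, -18, -18, -17, 15, 16, 17, 17, 18, 19]
t 14.75 pos [0.5676 0.027  0.1613] rot [-1.7998e+02 -8.0000e-02  8.0200e+00] F [ 0.6  0.1 -1.2] w 0.039
delta [0.     0.0002 0.0563] turn rad 0.0 rows 0.900477902977651
```

View pics/tg2sc.png

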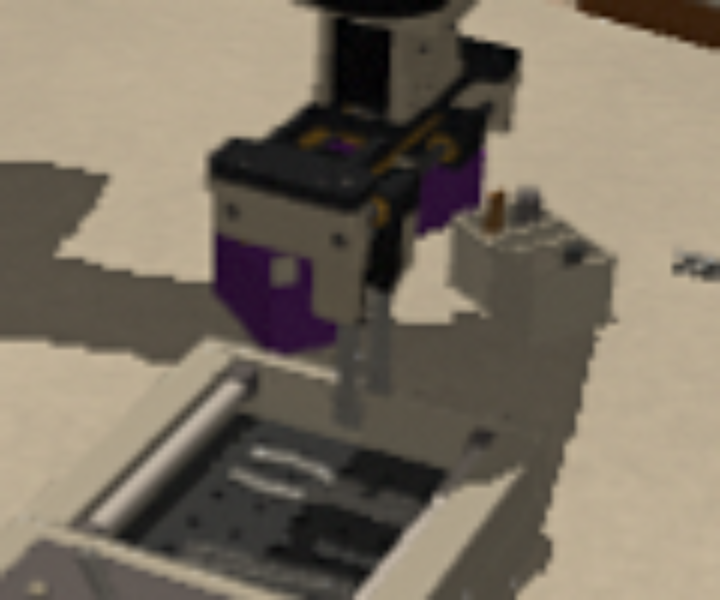

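View pics/tg2w.png

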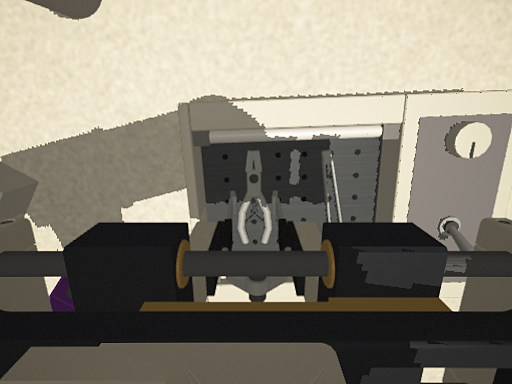

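```bash
python3 - <<'E'
from h import *
from scipy.spatial.transform import Rotation as R
c=capture('wrist');W=cloud(c);s=r.get_state();p=s['tcp_pos'];M=R.from_euler('xyz',s['eef_rot'],degrees=True).as_matrix()
print([(((np.array(d['location'])-p)@M).round(4),d['p']) for l in('nipper_waist','nipper') for d in spotter.tip_of('wrist',l)])
m=spotter.regions_of('wrist','nipper')[0]['mask']; L=(W[m]-p)@M; L=L[(W[m][:,2]>.043)&(W[m][:,2]<.054)]
for t in np.arange(-.08,.05,.006):
    k=L[(L[:,0]>=t)&(L[:,0]<t+.006)]
    if len(k)>2: a=np.percentile(k[:,1],[2,98]); print(t.round(3),len(k),a.round(4),(a.mean()).round(4))
E
python3 go.py .5677 .0268 .105 8
```

```text
[(array([ 0.    , -0.001 ,  0.1181]), 0.85), (array([-0.0019, -0.0015,  0.1189]), 0.81), (array([-0.0176,  0.0879,  0.1635]), 0.69)]
-0.074 13 [-0.0127  0.0139] 0.0006
-0.068 67 [-0.0149  0.0153] 0.0002
-0.062 72 [-0.0163  0.0175] 0.0006
-0.056 73 [-0.0184  0.0192] 0.0004
-0.05 79 [-0.0184  0.0185] 0.0
-0.044 101 [-0.0171  0.0184] 0.0006
-0.038 91 [-0.017   0.0171] 0.0
-0.032 102 [-0.0159  0.0159] 0.0
-0.026 94 [-0.0136  0.0137] 0.0001
-0.02 82 [-0.0114  0.0108] -0.0003
-0.014 85 [-0.0091  0.0082] -0.0005
-0.008 71 [-0.0069  0.007 ] 0.0001
-0.002 83 [-0.0079  0.0069] -0.0005
0.004 80 [-0.0079  0.0069] -0.0005
0.01 90 [-0.0088  0.007 ] -0.0009
0.016 79 [-0.0088  0.0068] -0.001
0.022 72 [-0.0077  0.0057] -0.001
0.028 77 [-0.0077  0.0057] -0.001
0.034 22 [-0.0067  0.0042] -0.0012
t 14.95 pos [0.5676 0.0269 0.1608] rot [-1.7999e+02 -3.0000e-02  8.0100e+00] F [-0.   0.5 -0.6] w 0.0394
delta [0.     0.0001 0.0558] turn rad 0.0 rows 0.8923392042720051
```

The alignment is good: waist mid at y −0.5 mm, tips mid at −1 mm, and the nipper axis is parallel to the tool within about 1°. Descending.

Emit:
step_arm([
  [0.039,0.0,0.0,0.02,0.0],
  [0.039,0.0,0.0,0.038,0.0],
  [0.039,0.0,0.0,0.05,0.0],
  [0.039,0.0,0.0,0.055,0.0],
  [0.039,0.0,0.0,0.055,0.0],
])

```text
time_s: 15.58
tcp_pos: [0.5677, 0.0268, 0.1054]
eef_rot: [180.0, 0.0, 8.0]
contact_force: [1.0, 0.4, -1.1]
gripper_width: 0.0388
```

```bash
python3 tg.py tg3
```

```text
15.575 [0.56771345 0.02681132 0.10542229] [1.79991749e+02 1.19248956e-02 8.00767874e+00] 0.038769446503849544 [ 1.01514607  0.43712665 -1.06975365]
scene [(array([-0.0031,  0.0209,  0.0623]), 0.58), (array([ 0.0008, -0.0192,  0.0602]), 0.51), (array([ 0.0002,  0.0183, -0.0262]), 0.57), (array([-0.0501,  0.1899, -0.0121]), 0.57), (array([-0.0007, -0.019 , -0.0208]), 0.53), (array([ 0.0034, -0.0028,  0.0608]), 0.17)]
0.0 20 x [-0.0027  0.0031  0.0079] y [-19, -19, -18, -16, -15, -15, -15, -14, -14, -14, -11, 19, 19, 19, 20, 20, 21, 21, 21, 21]
0.01 21 x [-0.0024  0.001   0.0067] y [-18, -16, -16, -16, -15, -15, -14, -14, -13, -11, 17, 18, 18, 18, 19, 19, 20, 20, 20, 22, 23]
0.02 15 x [-0.0053  0.0015  0.0052] y [-18, -18, -16, -15, -15, -13, 18, 20, 21, 21, 21, 21, 22, 22, 23]
0.03 21 x [-0.0053  0.0008  0.0058] y [-18, -17, -17, -16, -16, -15, -15, -15, -12, 18, 19, 20, 20, 20, 20, 20, 21, 21, 21, 21, 22]
0.04 22 x [-0.005   0.0025  0.0086] y [-17, -16, -16, -16, -15, -15, -14, -14, -13, -13, -12, 17, 19, 19, 19, 19, 20, 20, 21, 21, 21, 23]
0.05 49 x [-0.0047  0.0071  0.0272] y [-19, 
[... 386 characters left out ...]
0193, -0.0313]), 0.74)]
0.0 54 x [-0.0022  0.0075  0.0079] y [-19, -18, -17, -17, -16, -16, -16, 16, 17, 17, 17, 18, 18, 19]
0.01 65 x [-0.0007  0.0074  0.0079] y [-19, -18, -18, -17, -16, -16, 17, 17, 17, 17, 18, 18, 19]
0.02 53 x [-0.0003  0.0074  0.0079] y [-20, -19, -18, -17, -17, -17, 17, 17, 17, 17, 17, 18, 19, 20]
0.03 72 x [-0.004   0.0065  0.0081] y [-20, -19, -18, -17, -17, -16, -16, 17, 17, 17, 18, 19]
0.04 160 x [-0.0049  0.0044  0.0094] y [-19, -17, -17, -16, -15, -15, 14, 15, 15, 16, 17, 17, 19]
0.05 1201 x [-0.0271  0.0011  0.0269] y [-20, -9, -7, -6, -5, -3, 0, 1, 3, 4, 6, 8, 19]
0.06 3118 x [-0.0236  0.0073  0.0276] y [-35, -31, -27, -21, -16, -12, 2, 11, 15, 21, 27, 31, 35]
```

View pics/tg3sc.png

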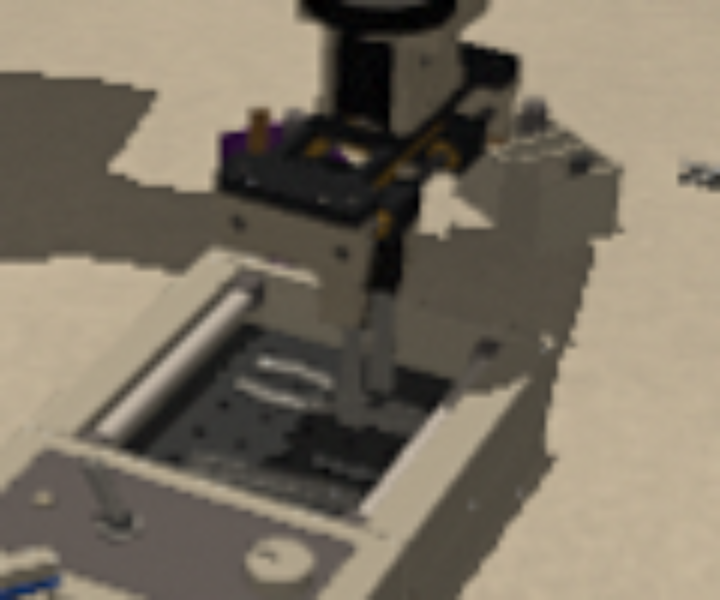

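View pics/tg3w.png

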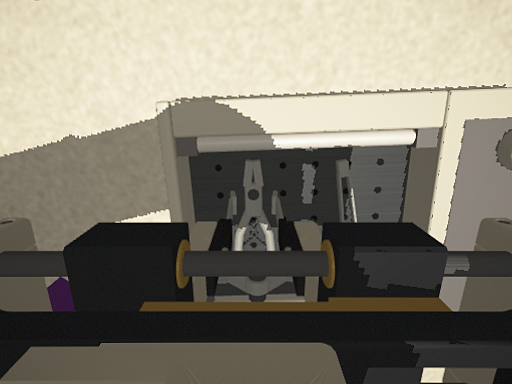

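The tips straddle the waist, 4–5 mm off the floor. Closing.

Emit:
step_arm([
  [0.036,0.0,0.0,0.001,0.0],
  [0.033,0.0,0.0,0.001,0.0],
  [0.029,0.0,0.0,0.001,0.0],
  [0.029,0.0,0.0,0.001,0.0],
  [0.029,0.0,0.0,0.001,0.0],
], newtons=35)

```text
time_s: 16.5
tcp_pos: [0.5676, 0.0268, 0.1044]
eef_rot: [180.0, 0.0, 8.0]
contact_force: [-0.6, 0.0, -0.9]
gripper_width: 0.0335
```

Emit:
step_arm([
  [0.029,0.0,0.0,0.0,0.0],
  [0.029,0.0,0.0,-0.004,0.0],
  [0.029,0.0,0.0,-0.01,0.0],
  [0.029,0.0,0.0,-0.02,0.0],
])

```text
time_s: 17.0
tcp_pos: [0.5675, 0.0267, 0.1249]
eef_rot: [180.0, 0.0, 8.0]
contact_force: [-0.4, -0.3, -1.0]
gripper_width: 0.0336
```

```bash
python3 tg.py tg4 | grep -v '^0'
```

```text
17.0 [0.56751251 0.02674501 0.12489554] [1.79993533e+02 2.11513252e-02 8.00465150e+00] 0.03355494179763395 [-0.3683727  -0.34795336 -0.95680325]
scene [(array([0.0009, 0.0064, 0.0588]), 0.55), (array([-0.0005, -0.0103,  0.0585]), 0.5), (array([ 0.0022, -0.0159, -0.0222]), 0.63), (array([ 0.0031,  0.017 , -0.0256]), 0.46)]
wrist [(array([0.0033, 0.0048, 0.0573]), 0.76), (array([-0.0012, -0.0107,  0.0642]), 0.58), (array([-0.0018,  0.0182, -0.0294]), 0.71), (array([ 0.006 , -0.0184, -0.0219]), 0.61)]
```

View pics/tg4sc.png

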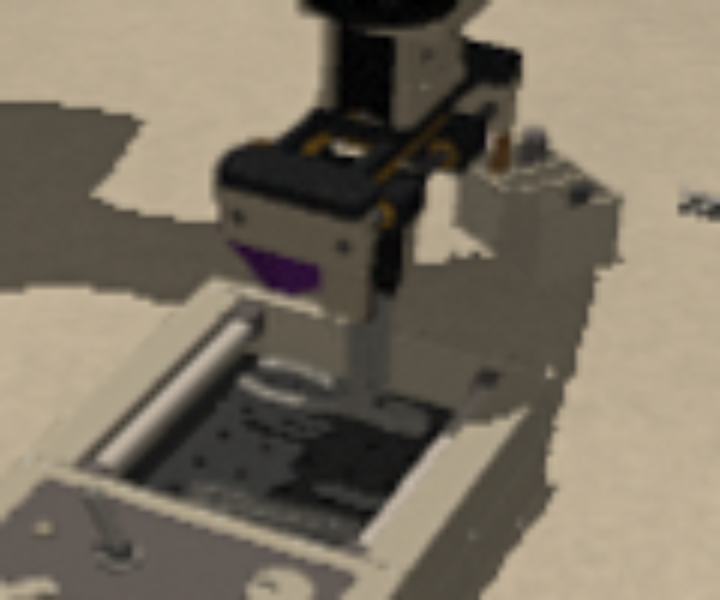

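View pics/tg4w.png

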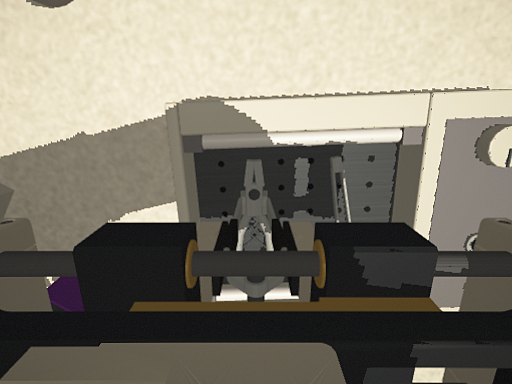

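The sleeves stopped at 33.5 mm, and the nipper rose with the tips. Lifting gently to 10 cm above the box top: reported z ≈ 0.243, since the nipper's underside is at reported z − 0.0644.

Emit:
step_arm([
  [0.029,0.0,0.0,-0.012,0.0],
  [0.029,0.0,0.0,-0.03,0.0],
  [0.029,0.0,0.0,-0.05,0.0],
  [0.029,0.0,0.0,-0.07,0.0],
  [0.029,0.0,0.0,-0.088,0.0],
])

```text
time_s: 17.92
tcp_pos: [0.5678, 0.0268, 0.214]
eef_rot: [180.0, -0.0, 8.0]
contact_force: [0.8, -0.5, -1.5]
gripper_width: 0.0338
```

Emit:
step_arm([
  [0.029,0.0,0.0,-0.014,0.0],
  [0.029,0.0,0.0,-0.024,0.0],
  [0.029,0.0,0.0,-0.029,0.0],
  [0.029,0.0,0.0,-0.03,0.0],
  [0.029,0.0,0.0,-0.03,0.0],
])

```text
time_s: 18.55
tcp_pos: [0.5674, 0.0268, 0.2419]
eef_rot: [180.0, 0.0, 8.0]
contact_force: [-0.7, -0.6, -1.9]
gripper_width: 0.0338
```

Emit:
step_arm([
  [0.029,0.0,0.0,0.0,0.0],
  [0.029,0.0,0.0,0.0,0.0],
  [0.029,0.0,0.0,0.0,0.0],
  [0.029,0.0,0.0,0.0,0.0],
])

```text
time_s: 19.05
tcp_pos: [0.5676, 0.0269, 0.2424]
eef_rot: [-180.0, 0.0, 8.0]
contact_force: [-0.2, -0.3, -0.6]
gripper_width: 0.0338
```

```bash
python3 tg.py tg5 | grep -v '^0'; python3 - <<'E'
from h import *
for n in ['wrist','scene']:
    c=capture(n);W=cloud(c)
    for l in ['nipper','nipper_waist','tweezers','toggle_tip']: print(n,l,[(np.round(d['location'],3),round(d['p'],2)) for d in spotter.tip_of(n,l)][:2])
    ds=spotter.regions_of(n,'nipper')
    if ds:
        P=W[ds[0]['mask']];P=P[(P[:,2]>.14)&(P[:,2]<.24)]; print(len(P),np.percentile(P,[2,50,98],axis=0).round(3).tolist())
        k=P[:,2]<.2; print(np.polyfit(P[k,0],P[k,2],1))
print(r.get_state()['gripper_width'],r.get_state()['qd'])
E
```

```text
19.05 [0.56764332 0.02685393 0.24240275] [-1.79998841e+02  7.76679562e-04  8.00592029e+00] 0.03381232293400091 [-0.17869846 -0.25921887 -0.59067203]
scene [(array([ 0.0002, -0.0076,  0.0589]), 0.57), (array([-0.0027,  0.0077,  0.0597]), 0.56), (array([ 0.0047, -0.0178, -0.0253]), 0.64)]
wrist [(array([0.0021, 0.0058, 0.0592]), 0.76), (array([-0.0001, -0.0084,  0.0615]), 0.76), (array([ 0.0021,  0.0176, -0.0272]), 0.73), (array([ 0.0017, -0.0178, -0.0219]), 0.71)]
wrist nipper [(array([0.566, 0.029, 0.181]), 0.95)]
wrist nipper_waist [(array([0.569, 0.028, 0.181]), 0.92), (array([ 0.579, -0.052,  0.04 ]), 0.37)]
wrist tweezers [(array([ 0.578, -0.052,  0.04 ]), 0.66), (array([0.571, 0.022, 0.185]), 0.52)]
wrist toggle_tip [(array([ 0.544, -0.168,  0.12 ]), 0.46)]
1419 [[0.523, 0.007, 0.183], [0.567, 0.029, 0.188], [0.602, 0.037, 0.189]]
[0.04497054 0.16152758]
scene nipper [(array([0.566, 0.029, 0.178]), 0.61)]
scene nipper_waist [(array([0.574, 0.028, 0.185]), 0.72), (array([ 0.49 ,  0.338, -0.002]), 0.17)]
scene tweezers [(array([0.567, 0.02 , 0.184]), 0.65), (array([ 0.58 , -0.048,  0.04 ]), 0.59)]
scene toggle_tip [(array([ 0.543, -0.17 ,  0.114]), 0.6), (array([ 0.667,  0.363, -0.006]), 0.33)]
134 [[0.502, 0.0, 0.176], [0.54, 0.022, 0.181], [0.601, 0.035, 0.187]]
[0.03636451 0.16131852]
0.033751421487003205 [ 0.01823415  0.05963523 -0.07371516  0.0134601  -0.01108325  0.01293517]
```

View pics/tg5sc.png

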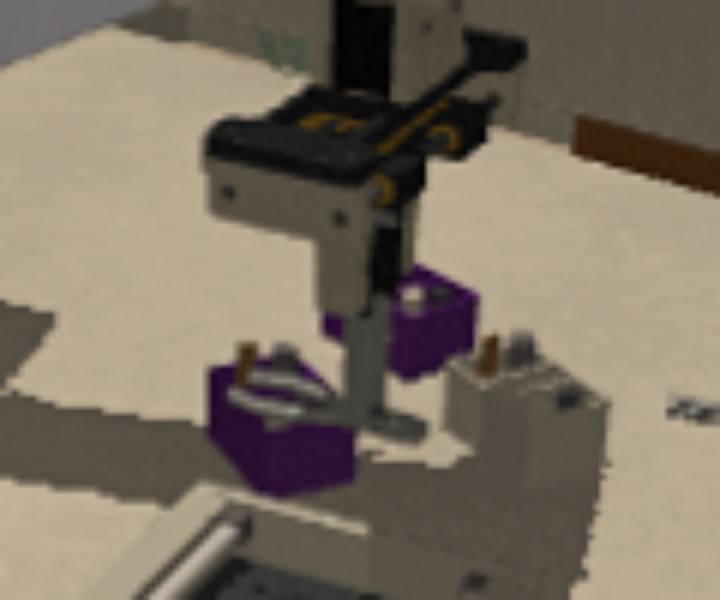

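View pics/tg5w.png

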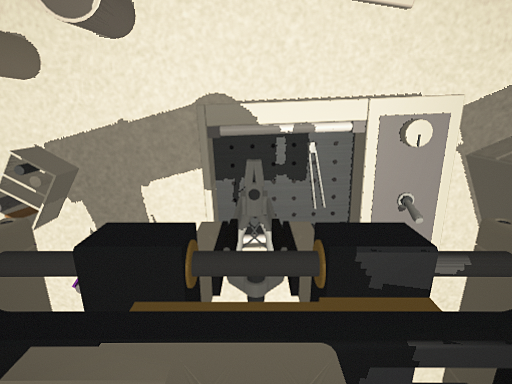

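The nipper is held level in the tongs: origin z ≈ 0.178–0.181 against a box top of 0.078. The tweezers are still in the chamber at (316,170) and the toggle leans to the front at (410,208). Handing in.

```bash
python3 -c "
from h import *
print(workorder.close_job()); print(r.get_state()['time_s'])"
```

```text
the job is handed in; nothing more can be done
None
the job is handed in; nothing more can be done
```

The job is handed in: the toggle is off, and the nipper hangs in the tongs about 10 cm above the top of the box. I flipped the toggle first, then took the tongs from the white organiser, gripped the nipper by its waist and lifted it. The arm was done at about 19 s of the 54 s allowed.

**Last checks**
- **Toggle:** it leans to the front, with the tip at about (0.544, -0.169).
- **Grip:** the sleeves sit steady at 33.8 mm, close to the 33 mm expected on the waist.
- **Nipper:** it is nearly level (about 2–3° of tilt) and still, with its origin at z ≈ 0.178–0.181 against a box top of 0.078.
- **Tweezers:** they are still on the chamber floor, where they lay.
- **Other objects:** I bumped nothing that I could see, but did not measure the other objects again at the end.

**What failed or disagreed**
- **First toggle push:** it passed over the bat without touching it. Two cameras showed the fingertips about 7 mm above the reported TCP, where the description puts them 19 mm below it. I corrected all later heights by 26 mm, and the second push worked, with about 10 N measured at its end.
- **Recognition errors:** in the last pictures the networks also gave some wrong low-confidence matches, such as calling the held nipper tweezers. I ignored these after checking the images.

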